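# Pin the mould clamp shut

## Task

Swing the slotted clamp bar fully down onto the mould so that the shaft stands through its slot. Then take the linchpin out of its wooden rack, push it all the way through the hole in the shaft, above the bar, until its head is against the shaft, and swing its wire bail over the top of the shaft and fully down beyond the pin's tip so that the pin cannot come out. Let go of everything, and leave the other things on the bench where they are.

Things in the scene. Friction and masses are not known exactly. Their poses are not given: they have to be found in the camera images.
- post_hole (a point): Centre of the cross hole in the fixture's upright steel shaft. Axes: x from shaft to bar hinge, y along the hole, z up (fixture's axes). Shaft 30 mm (x) by 24 mm (y), faces 12 mm either side of this point in y; ends 22 mm above it. Hole 14x14 mm square, right through, 3 mm lead-in bevel on the +y face: enter from +y moving to -y. With the bar down, its top is 18 mm below this point.
- fixture: Mould clamp fixed to the bench; origin on the bench under the shaft, axes as post_hole, which is 75 mm above it. Base plate 12 mm high, x -43 to +143 mm, y -50 to +50 mm. Mould (66x84 mm, top 47 mm above the bench) lies between shaft and hinge.
- clamp_bar (a joint): Angle of the clamp bar, rad: 0 is fully down, level on the mould; 1.2 is stood up. Stiff: it stays where it is left; about 2 to 3 N at the handle moves it.
- clamp_hinge (a point): Point on the clamp bar's hinge axis, 115 mm from the shaft in the fixture's x and 52 mm above the bench; the hinge axis is the fixture's y. Axes as post_hole.
- clamp_handle (a point): Point in the grip at the free end of the clamp bar, 185 mm from the hinge axis. Grip: black rubber block 50 mm long, 24 mm wide (along the hinge axis), 14 mm thick; the bar ends 18 mm beyond the point. Bar 44 mm wide, 10 mm thick, with a 28 mm wide slot that passes over the shaft. Its x axis runs along the bar to the hinge, z out of its top.
- pin_head (a point): Linchpin, by a point in its head (mid height, mid width, 22 mm behind the shoulder). x points to the tip, z is up. Head: dark steel block, x -28 to +22 mm, 24 mm wide (y), 30 mm high; stands flat on the bench with this point 15 mm up. Shank: square 12x12 mm, x +22 to +74 mm, on the axis through this point; last 10 mm a round taper to 7 mm. Bail hinge: axis along y at x -21 mm. About 0.15 kg.
- pin_tip (a point): End of the linchpin's shank, on its axis; axes as pin_head, 74 mm ahead of it. With the pin home it lies 40 mm beyond the hole's centre; let go there, the pin stays level within about 0.1 rad, sagging at the head by the play in the hole.
- linchpin: The whole linchpin; origin on the underside of the head, right below the shoulder; axes as pin_head. To push it home it is taken by the head, near pin_head (25 mm free on either side); in the rack only the tip end is free to grasp.
- bail (a joint): Angle of the linchpin's wire bail, rad: 0 points straight back from the head, 1.57 straight up from the pin, 3.14 (its stop) straight forward, flat round the shank and past the tip. Starts at 0.3 to 0.7; handling may fold it lower. Light friction (0.5 N at its end): it stays where it is left and must be pressed down to the stop.
- bail_end (a point): Middle of the bail's cross wire, 104 mm from the bail's hinge axis. The bail is a U of round steel wire 6 mm thick, 60 mm wide outside, 48 mm inside; the cross wire runs along the pin's y.
- rack_top (a point): Fixed wooden rack of the linchpin: middle of its top, 46 mm above the bench. x is the way the pin's tip points. Two walls 59 mm long (x), 23 mm thick, 30 mm wide groove between; the pin lies in it, axis 25 mm above the bench, its last 30 mm of shank sticking out at +x, its bail at the -x end. The pin lifts straight up out of it.
- wax_tub: white plastic tub with a blue lid, 66x68x62, bystander (mm); origin under its centre
- sand_block: cork sanding block wrapped in grey paper, 47x85x26, bystander (mm); origin under its centre
- tin_lid: shallow pressed tin dish, 76 across, 9 high, bystander (mm); origin under its centre
- flush_cutter: small black-handled cutters lying flat, 42x123x10, bystander (mm); origin under its centre

How it is judged:
By the outcome, as a careful person would: the job done as asked, in the order asked, and still so for the second after the job is handed in, with the robot touching nothing.
It also fails if it takes over 72 s, if anything falls off the work surface, if the arm or the gripper's body presses on something with over 40 N, if the wrist force passes 120 N, or if a joint passes its speed limit or range.

## Robot

A 6-joint arm with a two-finger parallel gripper is mounted at the origin on a cart in front of the work surface, level with it; the furniture and walls round the work are solid. World frame = base frame: x ahead of the robot, y to its left, z up, the work surface at z = 0. Lengths are in mm, angles in rad, forces in N, time in s.
With the tool pointing down it reaches from about 325 to 850 mm from the base axis. Payload 4.4 kg.
Tool frame: the origin (TCP) lies midway between the tips of the shut fingers; the grasp point (between the pads) lies 19 mm behind it; z points along the fingers, y is the direction in which the jaws open and shut (so a half turn about z gives the same grasp; the last joint's range is limited). The gripper opens to 94 mm and grips with 3 to 60 N. Pads are 16 mm wide; open, the fingers measure 119 mm over their backs; the gripper's body (75 mm by 177 mm) begins 78 mm behind the grasp point.
Start: joints at [1.014, 0.207, 1.542, -0, 1.393, -0.15], TCP at [226.993, 528.3, 205.447] pointing down, gripper open.
Joint ranges: [-2.73, 2.73], [-0.86, 2.22], [0.23, 2.46], [-1.11, 4.25], [0.08, 2.63], [-2.82, 2.82]. Speed limits (rad/s): [2.79, 2.79, 3.14, 3.14, 3.14, 3.14].

## Interface

Orientations are given as a 3x3 rotation matrix whose columns are the frame's x, y, z axes.
In Python, from rig import env, imaging, job gives the robot as it stands.
- The arm moves only by the tool jog_arm, never from a script. Its argument "series" is a list of rows, each a list of 7 numbers: the shift along the tool's x, y, z in cm, then the turn, a rotation vector about the tool's x, y, z in rad, then the opening, from -1 (shut) to 1 (fully open). A call has 1 to 20 rows; each row shifts and turns the commanded pose from where the row before left it, along the tool's axes as they then stand; what a row does not reach is not made up. A row lasts 1/8 s, in which the tool goes at most 62.5 mm and 10.7 degrees, less where a joint would pass 70% of its speed; a pose out of reach is approached as far as the arm can. A call is refused whole if a number of a shift passes 6.25 or a number of a turn 0.188, either way. A call with a gripper value outside its range is refused whole. The fingers move at their own pace and stop on an object; "grip_force" is the grip in N (left out, the last holds). Time passes only in rows, so rows that do not move let the fingers close. It gives the time, the measured TCP pose, the force and the opening at its end, in the units of the state.
- env.observe(): the state, without advancing time (a new reading comes with each control period).
- imaging.grab_frame(name): name is "side" or "top"; returns a dict with "pixels" (420x560x3 uint8, red, green, blue), "z_map" (420x560 float32, mm along the optical axis (not along the pixel's ray), 0 where there is no reading), "vfov" (degrees; the focal length in pixels is half the picture's height over the tangent of half this angle, whatever the lens; pixels are square), "cx", "cy" (the principal point, pixels), "eye" and "orientation" of the camera in the world. Camera axes: x right, y up, looking along -z (the intrinsics and any distortion apply to the point x, -y, -z); pixel columns grow to the right and rows downward; lengths in mm; the calibration is good to about 2 mm. A picture is of the moment at which its call begins.
- job.hand_in(): hands the job in, once; it reports no verdict.
The state is a dict: "t": time; "q": joint angles; "joint_vel": joint speeds; "joint_efforts": joint torques, N m; "ee_pos": TCP position; "orientation": TCP orientation; "wrist_force": force on the tool from outside, world axes, zero at the start; "moment": the same for the moment, N m; "finger_gap": opening from 0.0 (shut) to 1.0 (fully open).
Only numpy, scipy, OpenCV 4.12 (cv2) and the standard library are available. Lean on these libraries where they do the work, as an engineer would, in place of code of your own. Each camera call takes 0.05 s, during which the arm holds its last target.

## Working session

There is one attempt and no reset: what is moved stays moved. The work goes in short steps, Python scripts to look and compute and a tool call to move; the robot and the scene stay as the last step left them, time stands still between calls to the robot, and variables do not carry over. Pictures are saved under pics/ and viewed, and the job is handed in when it is done.

Besides the shell and the picture viewer there is one more tool, called after ">>>" as name(argument=value, ...), one argument or row to a line, values as JSON. jog_arm: Moves the arm, as the interface text tells. Its arguments: {"type":"object","properties":{"series":{"type":"array","items":{"type":"array","items":{"type":"number"}}},"grip_force":{"type":"number"}},"required":["series"]}

```bash
ls; mkdir -p pics; python3 - <<'E'
from rig import env, imaging, job
import cv2,pickle
for n in("side","top"):
    f=imaging.grab_frame(n)
    cv2.imwrite(f"pics/{n}0.png",f["pixels"][:,:,::-1]); pickle.dump(f,open(f"{n}0.pkl","wb"))
    print(n,{k:v for k,v in f.items() if k not in("pixels","z_map")},(f["z_map"]>0).mean())
print(env.observe())
E
```

```text
pics
side {'vfov': 50.122132818832505, 'cx': 284.5606556563308, 'cy': 202.19281830019324, 'eye': array([  550.15134345, -1231.44189824,   617.28644392]), 'orientation': array([[ 0.99958847,  0.00432894, -0.02835769],
       [-0.02775579,  0.39567824, -0.91796969],
       [ 0.00724669,  0.918379  ,  0.39563555]])} 0.9961181972789116
top {'vfov': 56.32127431219676, 'cx': 276.87707475408587, 'cy': 210.3279028517148, 'eye': array([ 391.14398766,  -31.56275356, 1390.17598988]), 'orientation': array([[ 0.01541075,  0.98570307, -0.16778547],
       [-0.99987874,  0.01481621, -0.00479481],
       [-0.00224031,  0.16783902,  0.98581187]])} 0.9961139455782313
{'t': 0.1, 'q': array([ 1.01450302e+00,  2.07347143e-01,  1.54275813e+00,  2.21855268e-05,
        1.39350642e+00, -1.50507971e-01]), 'joint_vel': array([-0.00130556, -0.00188493, -0.00202165,  0.00216589,  0.00086944,
        0.00025888]), 'joint_efforts': array([-2.70316214e-04, -3.71865249e+01, -2.82293022e+01,  6.99448376e-02,
        3.11233022e-02, -2.67410030e-05]), 'ee_pos': array([226.60566886, 527.69497238, 204.42502569]), 'orientation': array([[-9.18790948e-01,  3.94742977e-01, -1.08468457e-03],
       [ 3.94744334e-01,  9.18789427e-01, -1.70307678e-03],
       [ 3.24319119e-04, -1.99294462e-03, -9.99997961e-01]]), 'wrist_force': array([-0.15530019,  0.29890422, -0.20465535]), 'moment': array([-0.01646995,  0.01682743, -0.04359186]), 'finger_gap': 0.9971466284684489}
```

View pics/side0.png

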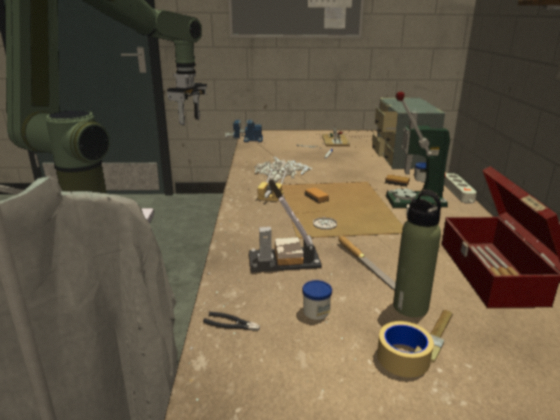

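View pics/top0.png

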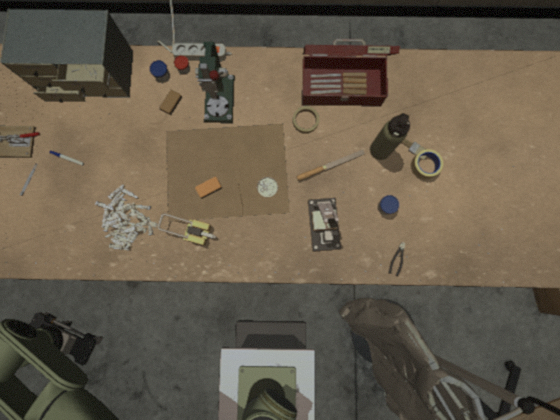

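The side view shows the fixture at about (285,250), with the bar stood up and its handle at (272,187), and the rack at (268,190). In the top view the fixture is at (325,223), and the rack is at (198,232) with the pin tip to the right and the bail to the left. Next I'll look closer.

```bash
cat > h.py <<'E'
import numpy as np, cv2, pickle
def cam(f):
    h,w=f["pixels"].shape[:2]; fl=h/2/np.tan(np.radians(f["vfov"])/2)
    return fl,f["cx"],f["cy"],np.array(f["eye"]),np.array(f["orientation"])
def ray(f,u,v):
    fl,cx,cy,e,R=cam(f); d=R@np.array([(u-cx)/fl,-(v-cy)/fl,-1.]); return e,d
def onz(f,u,v,z):
    e,d=ray(f,u,v); return e+d*(z-e[2])/d[2]
def cloud(f):
    fl,cx,cy,e,R=cam(f); h,w=f["z_map"].shape; v,u=np.mgrid[:h,:w]; z=f["z_map"]
    P=np.stack([(u-cx)/fl*z,-(v-cy)/fl*z,-z],-1)@R.T+e; P[z==0]=np.nan; return P
def proj(f,p):
    fl,cx,cy,e,R=cam(f); c=R.T@(np.array(p)-e); return cx+fl*c[0]/-c[2], cy-fl*c[1]/-c[2]
def tri(f,a,g,b):
    e1,d1=ray(f,*a);e2,d2=ray(g,*b)
    s=np.linalg.lstsq(np.stack([d1,-d2],1),e2-e1,rcond=None)[0]
    p,q=e1+d1*s[0],e2+d2*s[1]; return (p+q)/2,np.linalg.norm(p-q)
def crop(f,x0,y0,x1,y1,k,name):
    im=f["pixels"][y0:y1,x0:x1,::-1]; im=cv2.resize(im,None,fx=k,fy=k,interpolation=cv2.INTER_CUBIC)
    im=cv2.convertScaleAbs(im,alpha=1.5)
    for u in range((x0//10+1)*10,x1,10):
        cv2.line(im,((u-x0)*k,0),((u-x0)*k,6),(0,255,0),1); cv2.putText(im,str(u),((u-x0)*k-8,16),0,.35,(0,255,0))
    for u in range((y0//10+1)*10,y1,10):
        cv2.line(im,(0,(u-y0)*k),(6,(u-y0)*k),(0,255,0),1); cv2.putText(im,str(u),(8,(u-y0)*k+4),0,.35,(0,255,0))
    cv2.imwrite("pics/"+name,im)
def load(n): return pickle.load(open(n+".pkl","rb"))
def grab(n,tag):
    from rig import imaging
    f=imaging.grab_frame(n); pickle.dump(f,open(f"{n}{tag}.pkl","wb")); return f
E
python3 - <<'E'
from h import *
t=load("top0");s=load("side0")
crop(t,145,190,235,260,8,"t_rack.png"); crop(t,290,180,360,265,7,"t_fix.png")
crop(s,230,170,330,280,5,"s_fix.png"); 
P=cloud(t)
print(P[250,270],P[300//2,150])
for n,(u,v) in dict(shaft=(329,240)).items(): print(n,P[v,u])
E
```

```text
[485.00444741  -2.74762499   2.67709802] [847.13700436 447.74142994  -1.18835457]
shaft [ 515.65271515 -200.37087709   84.93432836]
```

View pics/t_rack.png

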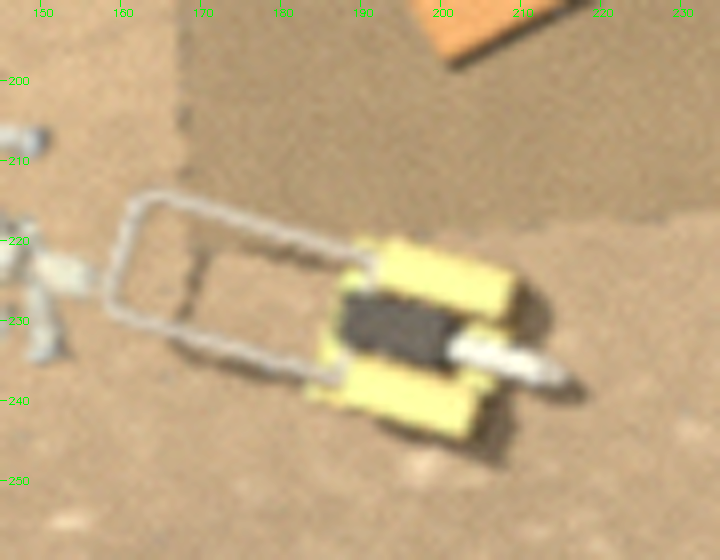

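View pics/t_fix.png

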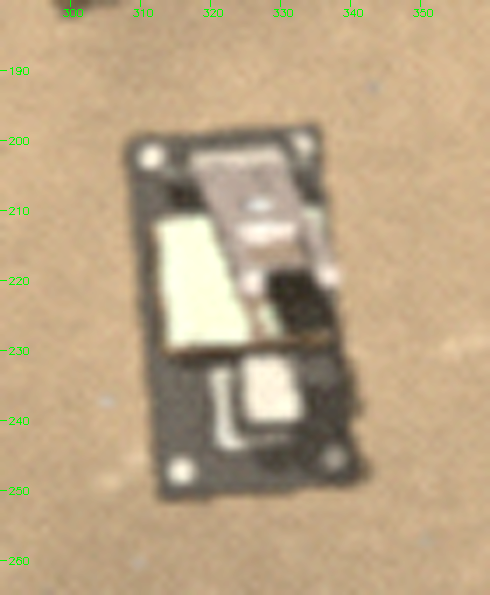

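View pics/s_fix.png

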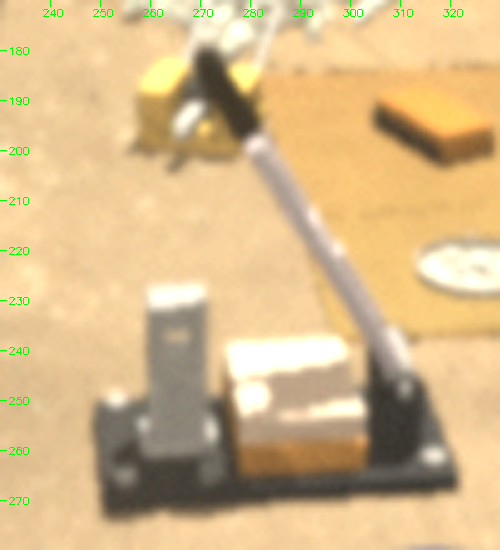

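```bash
python3 - <<'E'
from h import *
np.set_printoptions(precision=1,suppress=True)
t=load("top0");s=load("side0")
P=cloud(t); S=cloud(s)
print("shaft top depth",P[232:239,326:332,2].round(0).tolist())
c=[onz(t,*p,12)[:2] for p in[(308.5,199.5),(335.5,197.8),(342,248.5),(313,251)]]
c=np.array(c);print("base corners",c,[np.linalg.norm(c[i]-c[(i+1)%4]) for i in range(4)])
ax=(c[0]+c[1]-c[2]-c[3])/2; print("yaw x",np.arctan2(ax[1],ax[0]), "ctr",c.mean(0), "orig",c.mean(0)-50*ax/np.linalg.norm(ax))
k=np.array([onz(t,*p,97)[:2] for p in[(325,230.7),(331.3,230),(333,239.5),(325.7,240.2)]]);print("shaft",k,k.mean(0))
# bolts symmetrical
b=np.array([onz(t,*p,14)[:2] for p in[(311.5,202.3),(333,200.5),(337.5,245.5),(316,247.5)]]);print("bolts",b,b.mean(0))
print("side shaft top ",tri(t,(329,235),s,(265,229)), "hole side", S[237,265])
hsv=cv2.cvtColor(t["pixels"],cv2.COLOR_RGB2HSV)
m=cv2.inRange(hsv,(24,110,110),(36,255,255)); m[:,:150]=0;m[:,230:]=0;m[:200]=0;m[255:]=0
n,l,st,ce=cv2.connectedComponentsWithStats(m)
for i in range(1,n):
    if st[i,4]>30:
        print(st[i],ce[i]); ys,xs=np.where(l==i); q=np.array([onz(t,x,y,46)[:2] for x,y in zip(xs,ys)]).astype(np.float32)
        print(cv2.minAreaRect(q), np.nanmedian(P[ys,xs,2]))
E
```

```text
shaft top depth [[96.0, 96.0, 96.0, 93.0, 99.0, 99.0], [102.0, 98.0, 101.0, 92.0, 95.0, 95.0], [99.0, 95.0, 94.0, nan, 100.0, 97.0], [91.0, 97.0, 98.0, 96.0, 101.0, 97.0], [96.0, 101.0, 95.0, 97.0, 99.0, 95.0], [98.0, 95.0, 95.0, 92.0, 96.0, 98.0], [100.0, 99.0, 99.0, 101.0, 100.0, 97.0]]
base corners [[ 666.7 -137.4]
 [ 674.4 -234.1]
 [ 493.5 -255.1]
 [ 483.2 -153.5]] [np.float64(96.97452793501733), np.float64(182.1322069809734), np.float64(102.11166261804713), np.float64(184.2508982405353)]
yaw x 0.10148322568602726 ctr [ 579.4 -195.1] orig [ 529.7 -200.1]
shaft [[ 545.2 -185.8]
 [ 547.8 -206.7]
 [ 516.4 -212. ]
 [ 513.7 -187.9]] [ 530.8 -198.1]
bolts [[ 656.3 -148. ]
 [ 664.  -224.8]
 [ 503.6 -239.2]
 [ 495.4 -163.9]] [ 579.8 -194. ]
side shaft top  (array([ 531.7, -198.8,   97.4]), np.float64(1.3326551161739066)) hole side [529.6 -56.7  -0.3]
```

```bash
python3 - <<'E'
from h import *
np.set_printoptions(precision=1,suppress=True)
t=load("top0");s=load("side0")
P=cloud(t); S=cloud(s)
hsv=cv2.cvtColor(t["pixels"],cv2.COLOR_RGB2HSV)
for p in[(195,223),(197,239),(195,230),(210,245),(185,240)]: print(p,hsv[p[1],p[0]],P[p[1],p[0]])
m=cv2.inRange(hsv,(22,90,150),(40,255,255)); m[:,:150]=0;m[:,230:]=0;m[:200]=0;m[255:]=0
n,l,st,ce=cv2.connectedComponentsWithStats(m)
for i in range(1,n):
    if st[i,4]>30:
        ys,xs=np.where(l==i); k=P[ys,xs,2]>36; ys,xs=ys[k],xs[k];print(st[i],ce[i]); q=np.array([onz(t,x,y,46)[:2] for x,y in zip(xs,ys)]).astype(np.float32)
        r=cv2.minAreaRect(q);print(r, cv2.boxPoints(r).tolist(),np.nanmedian(P[ys,xs,2]))
# manual: wall corners
A=[(192,219.7),(209.3,223.5),(207.5,229.5),(191,226)]
B=[(189,235),(205,238.5),(203,244.7),(187.5,240.8)]
for W in(A,B):
    c=np.array([onz(t,*p,46)[:2] for p in W]);print(c,c.mean(0))
tip=onz(t,216,237,25);sh=onz(t,201,233.5,25);print("tip",tip,"shoulder top z31",onz(t,201,233.5,31))
print("side tip",tri(t,(216,237),s,(265.5,195.5)))
print("bail end L/R", tri(t,(162,214.5),s,(283,175)), P[214:217,160:164,2].tolist(),P[227:230,158:160,2].tolist())
E
python3 - <<'E'
from h import *
s=load("side0"); crop(s,240,160,300,210,12,"s_rack.png")
E
```

```text
(195, 223) [ 33  93 176] [nan nan nan]
(197, 239) [ 30  90 170] [515.7 247.4  47.9]
(195, 230) [16 36 78] [547.5 257.3  40.6]
(210, 245) [ 16  88 131] [499.5 210.    0.9]
(185, 240) [ 21  96 133] [514.9 296.8  12.6]
[193 220  16   9  86] [200.4 224.2]
((567.5354614257812, 240.04354858398438), (55.25724411010742, 19.91443634033203), 74.9655990600586) [[550.7522583007812, 215.9435272216797], [569.9850463867188, 210.7777557373047], [584.3186645507812, 264.1435546875], [565.0858764648438, 269.309326171875]] 46.53523614644041
[184 235  22   9  93] [195.2 238.9]
((516.3985595703125, 253.60609436035156), (55.34156036376953, 20.486726760864258), 77.97550964355469) [[500.61529541015625, 228.67645263671875], [520.6525268554688, 224.408447265625], [532.1818237304688, 278.5357360839844], [512.1445922851562, 282.8037414550781]] 46.26137131627627
[[582.6 268.4]
 [570.2 207.9]
 [549.3 213.2]
 [560.6 270.7]] [565.7 240. ]
[[529.3 276. ]
 [518.1 220.3]
 [496.7 226.2]
 [509.2 280.1]] [513.3 250.6]
tip [525.9 186.1  25. ] shoulder top z31 [536.7 237.9  31. ]
side tip (array([527. , 185.2,  31.7]), np.float64(3.505599343748759))
bail end L/R (array([596.7, 375.7,  37.8]), np.float64(7.469457584594308)) [[-0.1960901882075632, -1.392972422140474, 64.76026480759788, 58.50493347098154], [-4.934182813836742, 62.871462003178976, 61.333645334628045, 56.297006816696694], [-4.389967327358818, 59.75974499139102, 64.8615136394169, 2.6465173589820097]] [[56.83799353231166, 1.7890395672404793], [54.05292028288068, 59.7379873896391], [57.63540121248411, 60.04484961117305]]
```

View pics/s_rack.png

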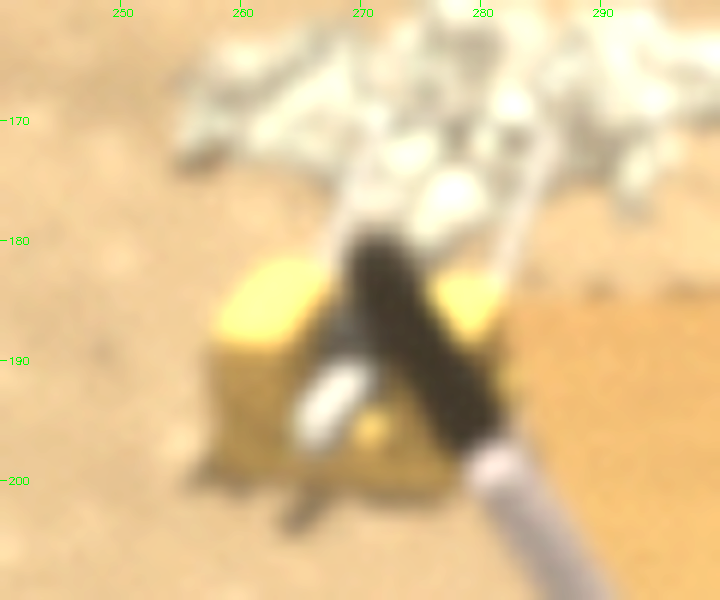

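The rack centre is about (541,246) with the pin pointing at about -103°. The fixture is about (530.5,-198.8) with a yaw of 0.10. Before moving, I'll write a planner and check the predicted keypoints against the pictures.

```bash
cat >> h.py <<'E'
FX=np.array([530.6,-198.8,0.]); FY=0.101
def Rz(a): c,s=np.cos(a),np.sin(a); return np.array([[c,-s,0],[s,c,0],[0,0,1]])
def fx(p): return FX+Rz(FY)@np.array(p,float)
def tofx(p): return Rz(FY).T@(np.array(p)-FX)
def Rt(psi): return np.array([[np.cos(psi),np.sin(psi),0],[np.sin(psi),-np.cos(psi),0],[0,0,-1]]) # x yaw psi, z down
def plan(wps,frame=None,start=None):
    """wps: (pos,psi,nrows,grip); from measured pose; prints rows"""
    from rig import env
    o=env.observe(); p=np.array(o["ee_pos"]); R=np.array(o["orientation"]); psi=np.arctan2(R[1,0],R[0,0])
    if start is not None: p,psi=np.array(start[0],float),start[1]
    out=[]
    for pos,ps,n,g in wps:
        pos=np.array(pos,float); 
        if frame=="fx": pos=fx(pos)
        p0,s0=p.copy(),psi
        for i in range(1,n+1):
            tp=p0+(pos-p0)*i/n; ts=s0+(((ps-s0+np.pi)%(2*np.pi))-np.pi)*i/n
            d=np.round(Rt(psi).T@(tp-p)/10,2); dz=round(-(((ts-psi+np.pi)%(2*np.pi))-np.pi),3)
            p=p+Rt(psi)@d*10; psi-=dz; out.append([float(x) for x in d]+[0,0,float(dz),g])
    print(len(out),"rows"); print("["+",".join(str([0 if v==0 else v for v in r]).replace(" ","") for r in out)+"]")
def st():
    from rig import env
    o=env.observe(); R=o["orientation"]; 
    print("t %.2f"%o["t"],"p",np.round(o["ee_pos"],1),"fx",np.round(tofx(o["ee_pos"]),1),"psi %.3f"%np.arctan2(R[1,0],R[0,0]),"F",np.round(o["wrist_force"],1),"gap %.3f"%o["finger_gap"],"q",np.round(o["q"],2))
PF=FY+np.pi/2
E
python3 - <<'E'
from h import *
t=load("top0");s=load("side0")
a=1.2
for n,p in dict(hinge=(115,0,52),handle=(115-185*np.cos(a),0,52+185*np.sin(a)),end=(115-203*np.cos(a),0,52+203*np.sin(a)),hole=(0,-12,75),top=(0,0,97)).items():
    print(n,fx(p).round(0),[np.round(proj(f,fx(p)),1) for f in(t,s)])
plan([((120,0,270),PF,20,-1)],"fx")
E
```

```text
hinge [ 645. -187.   52.] [array([323.7, 203.6]), array([308. , 242.2])]
handle [ 578. -194.  224.] [array([332.7, 214.8]), array([283.1, 182. ])]
end [ 572. -195.  241.] [array([333.7, 216.1]), array([280.6, 175.7])]
hole [ 532. -211.   75.] [array([331.7, 235.5]), array([264.8, 239. ])]
top [ 531. -199.   97.] [array([329. , 235.1]), array([264.3, 229.2])]
20 rows
[[-3.36,-2.45,-0.33,0,0,0.053,-1],[-3.47,-2.26,-0.33,0,0,0.053,-1],[-3.6,-2.08,-0.32,0,0,0.054,-1],[-3.7,-1.88,-0.33,0,0,0.053,-1],[-3.8,-1.68,-0.33,0,0,0.053,-1],[-3.88,-1.48,-0.33,0,0,0.053,-1],[-3.95,-1.27,-0.33,0,0,0.053,-1],[-4.02,-1.06,-0.32,0,0,0.054,-1],[-4.06,-0.84,-0.33,0,0,0.053,-1],[-4.11,-0.63,-0.33,0,0,0.053,-1],[-4.13,-0.4,-0.33,0,0,0.053,-1],[-4.15,-0.19,-0.32,0,0,0.053,-1],[-4.15,0.03,-0.33,0,0,0.054,-1],[-4.14,0.26,-0.33,0,0,0.053,-1],[-4.13,0.48,-0.33,0,0,0.053,-1],[-4.09,0.69,-0.33,0,0,0.053,-1],[-4.05,0.91,-0.32,0,0,0.053,-1],[-4.0,1.13,-0.33,0,0,0.054,-1],[-3.93,1.33,-0.33,0,0,0.053,-1],[-3.85,1.55,-0.33,0,0,0.053,-1]]
```

```bash
python3 - <<'E'
from h import *
t=load("top0");s=load("side0")
for a in(.9,.95,1.,1.05,1.1):
  for r in (185,203): print(a,r,[np.round(proj(f,fx((115-r*np.cos(a),0,52+r*np.sin(a)))),1) for f in(t,s)])
E
```

```text
0.9 185 [array([333.2, 231.7]), array([263.9, 193.1])]
0.9 203 [array([334.2, 234.8]), array([259.3, 188. ])]
0.95 185 [array([333.2, 229.1]), array([266.8, 190.9])]
0.95 203 [array([334.2, 231.9]), array([262.6, 185.6])]
1.0 185 [array([333.1, 226.4]), array([269.9, 188.9])]
1.0 203 [array([334.2, 228.9]), array([265.9, 183.3])]
1.05 185 [array([333.1, 223.6]), array([273.1, 186.9])]
1.05 203 [array([334.1, 225.9]), array([269.4, 181.1])]
1.1 185 [array([333. , 220.7]), array([276.4, 185.1])]
1.1 203 [array([334. , 222.7]), array([273. , 179.2])]
```

>>> jog_arm(
  series=[
    [-3.36,-2.45,-0.33,0,0,0.053,-1],
    [-3.47,-2.26,-0.33,0,0,0.053,-1],
    [-3.6,-2.08,-0.32,0,0,0.054,-1],
    [-3.7,-1.88,-0.33,0,0,0.053,-1],
    [-3.8,-1.68,-0.33,0,0,0.053,-1],
    [-3.88,-1.48,-0.33,0,0,0.053,-1],
    [-3.95,-1.27,-0.33,0,0,0.053,-1],
    [-4.02,-1.06,-0.32,0,0,0.054,-1],
    [-4.06,-0.84,-0.33,0,0,0.053,-1],
    [-4.11,-0.63,-0.33,0,0,0.053,-1],
    [-4.13,-0.4,-0.33,0,0,0.053,-1],
    [-4.15,-0.19,-0.32,0,0,0.053,-1],
    [-4.15,0.03,-0.33,0,0,0.054,-1],
    [-4.14,0.26,-0.33,0,0,0.053,-1],
    [-4.13,0.48,-0.33,0,0,0.053,-1],
    [-4.09,0.69,-0.33,0,0,0.053,-1],
    [-4.05,0.91,-0.32,0,0,0.053,-1],
    [-4.0,1.13,-0.33,0,0,0.054,-1],
    [-3.93,1.33,-0.33,0,0,0.053,-1],
    [-3.85,1.55,-0.33,0,0,0.053,-1],
  ],
  grip_force=20,
)

```text
t: 2.6
ee_pos: [650.7, -187.1, 270.3]
orientation: [[-0.099, 0.995, -0.001], [0.995, 0.099, 0.001], [0.001, -0.001, -1.0]]
wrist_force: [0.5, 0.1, 0.2]
finger_gap: 0.001
```

```bash
python3 - <<'E'
from h import *
w=[((62,0,216),PF,3,-1)]
for a in np.linspace(1.05,0,13):
    w.append(((115-185*np.cos(a)+6*np.sin(a)+12.5,0,52+185*np.sin(a)+6*np.cos(a)),PF,1,-1))
w+=[((-57.5,0,54),PF,2,-1)]
plan(w,"fx")
E
```

```text
18 rows
[[0.01,-1.95,1.81,0,0,-0.001,-1],[0.02,-1.96,1.81,0,0,0,-1],[0.01,-1.95,1.81,0,0,-0.001,-1],[0,-2.14,0.05,0,0,0,-1],[0,-1.39,0.82,0,0,0,-1],[0,-1.32,0.94,0,0,0,-1],[0,-1.23,1.06,0,0,0,-1],[0,-1.14,1.15,0,0,0,-1],[0,-1.02,1.25,0,0,0,-1],[0,-0.92,1.34,0,0,0,-1],[0,-0.8,1.41,0,0,0,-1],[0,-0.67,1.47,0,0,0,-1],[0,-0.53,1.53,0,0,0,-1],[0,-0.41,1.57,0,0,0,-1],[0,-0.26,1.59,0,0,0,-1],[0,-0.12,1.62,0,0,0,-1],[0,0,0.2,0,0,0,-1],[0,0,0.2,0,0,0,-1]]
```

>>> jog_arm(
  series=[
    [0.01,-1.95,1.81,0,0,-0.001,-1],
    [0.02,-1.96,1.81,0,0,0,-1],
    [0.01,-1.95,1.81,0,0,-0.001,-1],
    [0,-2.14,0.05,0,0,0,-1],
    [0,-1.39,0.82,0,0,0,-1],
    [0,-1.32,0.94,0,0,0,-1],
    [0,-1.23,1.06,0,0,0,-1],
    [0,-1.14,1.15,0,0,0,-1],
    [0,-1.02,1.25,0,0,0,-1],
    [0,-0.92,1.34,0,0,0,-1],
    [0,-0.8,1.41,0,0,0,-1],
    [0,-0.67,1.47,0,0,0,-1],
    [0,-0.53,1.53,0,0,0,-1],
    [0,-0.41,1.57,0,0,0,-1],
    [0,-0.26,1.59,0,0,0,-1],
    [0,-0.12,1.62,0,0,0,-1],
  ],
)

```text
t: 4.6
ee_pos: [473.1, -203.9, 58.1]
orientation: [[-0.103, 0.995, -0.0], [0.995, 0.103, 0.0], [0.0, -0.0, -1.0]]
wrist_force: [-10.4, 5.5, 78.0]
finger_gap: 0.008
```

```bash
python3 - <<'E'
from h import *
st(); s=grab("side",1); crop(s,220,130,330,280,4,"s1.png")
E
```

```text
t 4.60 p [ 473.1 -203.9   58.1] fx [-57.7   0.7  58.1] psi 1.674 F [-10.4   5.5  78. ] gap 0.008 q [-0.58  0.26  1.82 -0.    1.07 -0.68]
```

View pics/s1.png

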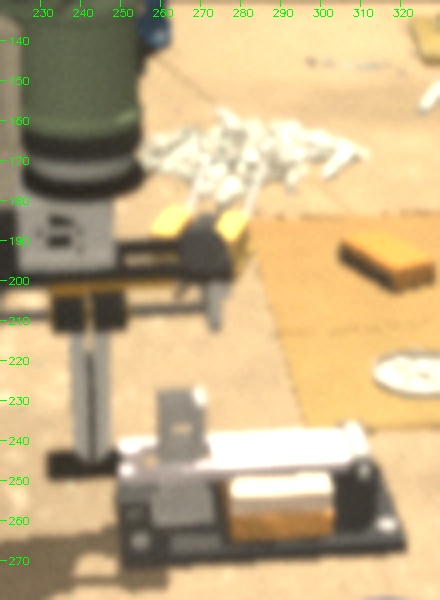

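The bar lies level on the mould with the shaft standing through its slot; the fingertips are at z = 58 and the press is firm. I'll back off and go for the pin.

```bash
python3 - <<'E'
from h import *
psi=1.344
plan([((473,-204,150),PF,3,-1),((531,204.8,110),psi,11,0),((531,204.8,45),psi,2,0)])
E
```

```text
16 rows
[[0,-0.01,-3.03,0,0,0.001,-1],[0,-0.01,-3.02,0,0,0,-1],[0,-0.01,-3.03,0,0,0.001,-1],[3.64,0.9,0.36,0,0,0.03,0],[3.67,0.79,0.37,0,0,0.03,0],[3.7,0.68,0.36,0,0,0.029,0],[3.71,0.57,0.36,0,0,0.03,0],[3.72,0.46,0.37,0,0,0.03,0],[3.74,0.35,0.36,0,0,0.03,0],[3.74,0.23,0.37,0,0,0.03,0],[3.76,0.13,0.36,0,0,0.029,0],[3.75,0.01,0.36,0,0,0.03,0],[3.75,-0.1,0.37,0,0,0.03,0],[3.75,-0.21,0.36,0,0,0.03,0],[0,0,3.25,0,0,0,0],[0,0,3.25,0,0,0,0]]
```

>>> jog_arm(
  series=[
    [0,-0.01,-3.03,0,0,0.001,-1],
    [0,-0.01,-3.02,0,0,0,-1],
    [0,-0.01,-3.03,0,0,0.001,-1],
    [3.64,0.9,0.36,0,0,0.03,0],
    [3.67,0.79,0.37,0,0,0.03,0],
    [3.7,0.68,0.36,0,0,0.029,0],
    [3.71,0.57,0.36,0,0,0.03,0],
    [3.72,0.46,0.37,0,0,0.03,0],
    [3.74,0.35,0.36,0,0,0.03,0],
    [3.74,0.23,0.37,0,0,0.03,0],
    [3.76,0.13,0.36,0,0,0.029,0],
    [3.75,0.01,0.36,0,0,0.03,0],
    [3.75,-0.1,0.37,0,0,0.03,0],
    [3.75,-0.21,0.36,0,0,0.03,0],
  ],
)

```text
t: 6.4
ee_pos: [530.9, 206.4, 108.4]
orientation: [[0.226, 0.974, -0.0], [0.974, -0.226, 0.0], [0.0, -0.0, -1.0]]
wrist_force: [0.5, -0.9, 0.4]
finger_gap: 0.5
```

```bash
python3 - <<'E'
from h import *
st(); s=grab("side",2); crop(s,220,130,330,240,5,"s2.png"); t=grab("top",2); crop(t,145,190,245,265,7,"t2.png")
plan([((531,204.8,45),1.344,2,0),((531,204.8,7),1.344,2,0)])
E
```

```text
t 6.40 p [530.9 206.4 108.4] fx [ 41.1 403.1 108.4] psi 1.343 F [ 0.5 -0.9  0.4] gap 0.500 q [0.22 0.29 1.65 0.   1.2  0.45]
4 rows
[[-0.16,0.05,3.16,0,0,0.002,0],[-0.15,0.06,3.16,0,0,0.002,0],[0,0,1.9,0,0,0,0],[0,0,1.9,0,0,0,0]]
```

View pics/s2.png

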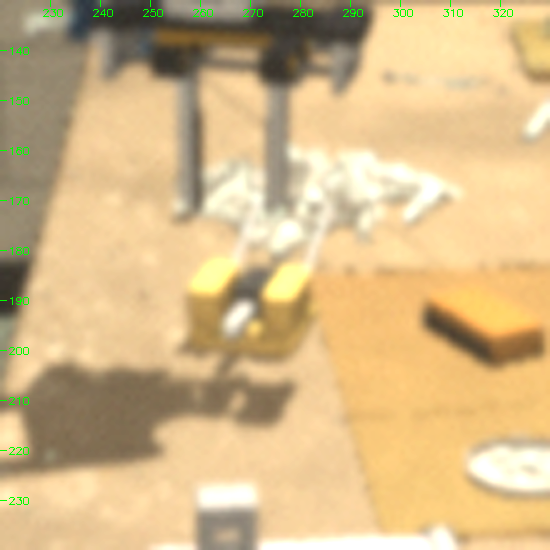

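View pics/t2.png

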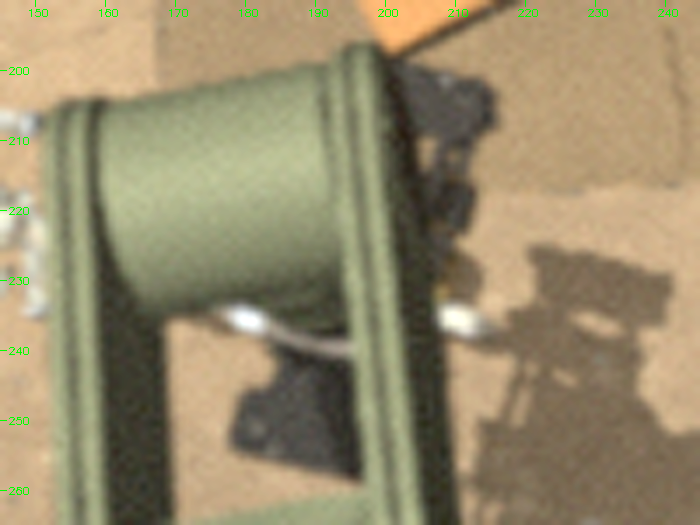

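```bash
python3 - <<'E'
from h import *
s=load("side2");t=load("top2")
d=np.array([-.225,-.974,0]); T=np.array([526.8,187.3,25])
for k in(0,10,30): print(k,np.round(proj(s,T-d*k),1),np.round(proj(t,T-d*k),1))
for p in[(212,236.5),(215,237),(216,237)]: print(onz(t,*p,28.))
print(onz(s,266,196.5,25))
E
```

```text
0 [265.  197.1] [215.7 236.7]
10 [265.7 196. ] [212.9 236. ]
30 [267.  193.9] [207.4 234.7]
[527.10396782 199.64615955  28.        ]
[525.51677933 189.11835444  28.        ]
[525.56968838 185.63430616  28.        ]
[530.27043588 192.8629863   25.        ]
```

>>> jog_arm(
  series=[
    [-0.16,0.05,3.16,0,0,0.002,0],
    [-0.15,0.06,3.16,0,0,0.002,0],
    [0,0,1.9,0,0,0,0],
    [0,0,1.9,0,0,0,0],
    [0,0,0,0,0,0,0],
    [0,0,0,0,0,0,-1],
    [0,0,0,0,0,0,-1],
    [0,0,0,0,0,0,-1],
    [0,0,0,0,0,0,-1],
  ],
  grip_force=50,
)

```text
t: 7.62
ee_pos: [531.5, 201.8, 8.9]
orientation: [[0.229, 0.973, 0.001], [0.973, -0.229, 0.0], [0.0, 0.001, -1.0]]
wrist_force: [0.5, 1.2, 1.7]
finger_gap: 0.121
```

```bash
python3 - <<'E'
from h import *
st(); s=grab("side",3); crop(s,220,130,330,240,5,"s3.png")
E
```

```text
t 7.62 p [531.5 201.8   8.9] fx [ 41.2 398.4   8.9] psi 1.340 F [0.5 1.2 1.7] gap 0.121 q [0.21 0.43 1.7  0.   1.01 0.44]
```

View pics/s3.png

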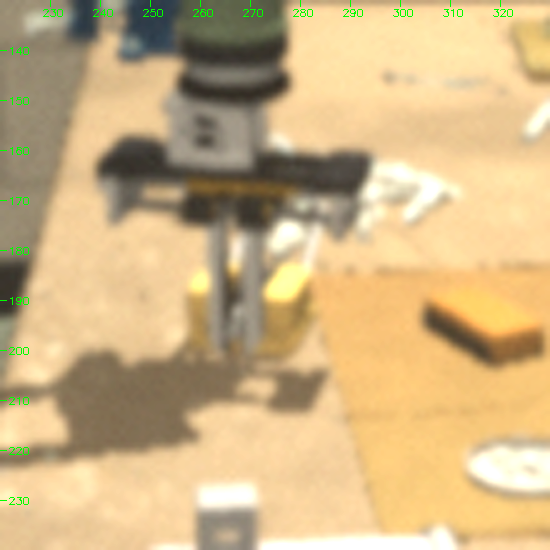

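Gap 0.121 (11.4 mm) means the shank is held. But the fingertips are 16 mm below the pin's axis, so they would touch the bench when I set it down. I'll regrip 8 mm higher, then lift.

>>> jog_arm(
  series=[
    [0,0,0,0,0,0,-0.55],
    [0,0,0,0,0,0,-0.55],
    [0.1,0,-0.75,0,0,0,-0.55],
    [0,0,0,0,0,0,-1],
    [0,0,0,0,0,0,-1],
    [0,0,0,0,0,0,-1],
    [0,0,-1,0,0,0,-1],
    [0,0,-2,0,0,0,-1],
    [0,0,-2,0,0,0,-1],
    [0,0,-2,0,0,0,-1],
    [0,0,0,0,0,0,-1],
  ],
  grip_force=60,
)

```text
t: 9.05
ee_pos: [532.7, 202.8, 87.5]
orientation: [[0.229, 0.973, 0.003], [0.973, -0.229, 0.001], [0.001, 0.003, -1.0]]
wrist_force: [-0.7, 0.1, -2.1]
finger_gap: 0.123
```

```bash
python3 - <<'E'
from h import *
st(); s=grab("side",4); crop(s,220,110,330,220,5,"s4.png")
E
```

```text
t 9.05 p [532.7 202.8  87.5] fx [ 42.6 399.4  87.5] psi 1.340 F [-0.7  0.1 -2.1] gap 0.123 q [ 0.21  0.32  1.66 -0.    1.16  0.44]
```

View pics/s4.png

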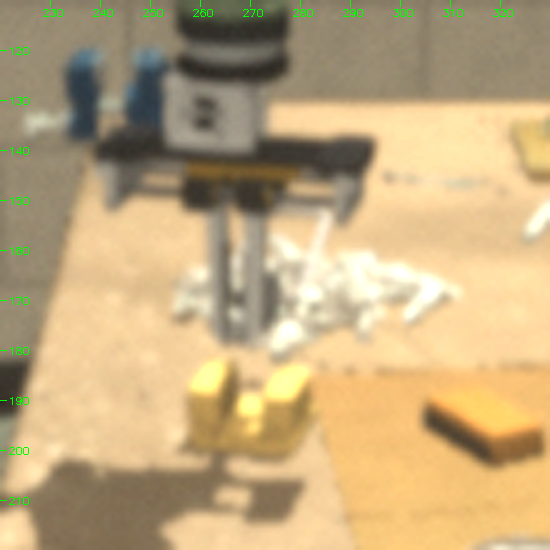

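```bash
python3 - <<'E'
from h import *
plan([((516,-20,70),PF,8,-1),((516,-20,70),PF,1,-1),((516,-20,16),PF,3,-1),((516,-20,16),PF,1,-1)])
E
```

```text
13 rows
[[-2.75,0.45,0.2,0,0,-0.041,-1],[-2.77,0.33,0.21,0,0,-0.042,-1],[-2.78,0.22,0.2,0,0,-0.041,-1],[-2.79,0.1,0.2,0,0,-0.042,-1],[-2.79,-0.02,0.2,0,0,-0.041,-1],[-2.78,-0.12,0.21,0,0,-0.042,-1],[-2.78,-0.25,0.2,0,0,-0.041,-1],[-2.77,-0.36,0.2,0,0,-0.042,-1],[0,0,0,0,0,0,-1],[0,0,1.8,0,0,0,-1],[0,0,1.8,0,0,0,-1],[0,0,1.8,0,0,0,-1],[0,0,0,0,0,0,-1]]
```

>>> jog_arm(
  series=[
    [-2.75,0.45,0.2,0,0,-0.041,-1],
    [-2.77,0.33,0.21,0,0,-0.042,-1],
    [-2.78,0.22,0.2,0,0,-0.041,-1],
    [-2.79,0.1,0.2,0,0,-0.042,-1],
    [-2.79,-0.02,0.2,0,0,-0.041,-1],
    [-2.78,-0.12,0.21,0,0,-0.042,-1],
    [-2.78,-0.25,0.2,0,0,-0.041,-1],
    [-2.77,-0.36,0.2,0,0,-0.042,-1],
    [0,0,0,0,0,0,-1],
    [0,0,1.8,0,0,0,-1],
    [0,0,1.8,0,0,0,-1],
    [0,0,1.8,0,0,0,-1],
    [0,0,0,0,0,0,-1],
  ],
)

```text
t: 10.72
ee_pos: [513.7, -19.0, 13.5]
orientation: [[-0.101, 0.995, -0.005], [0.995, 0.101, 0.001], [0.002, -0.005, -1.0]]
wrist_force: [-0.3, 0.0, -0.6]
finger_gap: 0.118
```

```bash
python3 - <<'E'
from h import *
st(); s=grab("side",5); crop(s,220,110,330,240,5,"s5.png"); t=grab("top",5); crop(t,190,190,310,265,6,"t5.png")
E
```

```text
t 10.72 p [513.7 -19.   13.5] fx [  1.3 180.6  13.5] psi 1.672 F [-0.3  0.  -0.6] gap 0.118 q [-0.21  0.33  1.84  0.    0.98 -0.31]
```

View pics/s5.png

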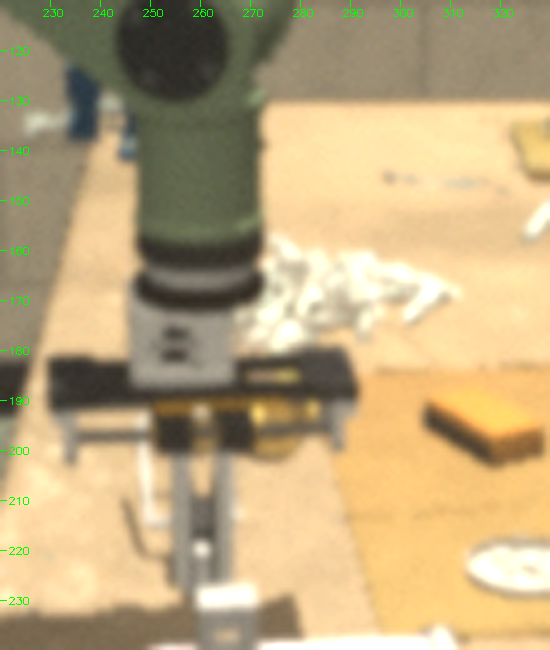

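View pics/t5.png

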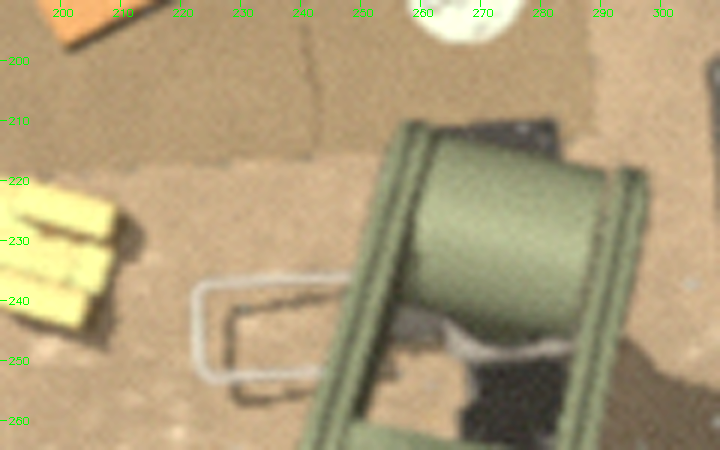

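```bash
python3 - <<'E'
from h import *
s=load("side5");t=load("top5")
for z in(15,20,25,30): print(z,np.round(proj(s,(515.2,-34,z)),1), "headtop",np.round(proj(s,(513.7-6-0,-19+60,z+15)),1))
print("bail end",[onz(t,223.5,245,z).round(0) for z in(20,40,60)], "hinge at ~",np.array([513.7,-19])+np.array([-.1,.995])*81)
P=cloud(t);print(np.nanmax(P[240:250,222:225,2],1))
E
```

```text
15 [260.2 228.9] headtop [258.2 213.8]
20 [260.2 227.4] headtop [258.2 212.3]
25 [260.1 225.9] headtop [258.2 210.8]
30 [260.1 224.4] headtop [258.2 209.4]
bail end [array([499., 160.,  20.]), array([497., 157.,  40.]), array([496., 154.,  60.])] hinge at ~ [505.6    61.595]
[61.39458232 55.21329093 59.34415275 56.30469703 58.05124495 56.46089762
 54.87977139 58.16742104 59.23182217 57.0124914 ]
```

>>> jog_arm(
  series=[
    [0,0,0.35,0,0,0,-1],
    [0,0,0.3,0,0,0,-1],
    [0,0,0,0,0,0,-1],
    [0,0,0,0,0,0,-0.7],
    [0,0,0,0,0,0,-0.3],
    [0,0,0,0,0,0,-0.3],
  ],
)

```text
t: 11.58
ee_pos: [516.1, -20.0, 9.4]
orientation: [[-0.101, 0.995, 0.001], [0.995, 0.101, -0.0], [-0.0, 0.001, -1.0]]
wrist_force: [0.4, -0.2, 0.4]
finger_gap: 0.322
```

```bash
python3 - <<'E'
from h import *
st(); s=grab("side",6); crop(s,220,160,330,250,6,"s6.png"); 
E
```

```text
t 11.57 p [516.1 -20.    9.4] fx [  3.6 179.3   9.4] psi 1.672 F [ 0.4 -0.2  0.4] gap 0.322 q [-0.21  0.34  1.84  0.    0.97 -0.31]
```

View pics/s6.png

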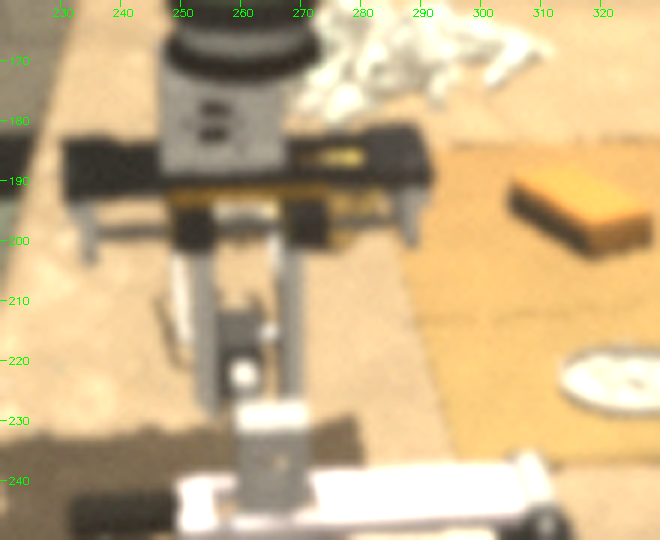

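```bash
python3 - <<'E'
from h import *
s=load("side6")
print(onz(s,260,222.3,15),onz(s,260.3,224,12), onz(s,260,218,30))
P=cloud(s);print(P[220:225,259:262].round(0).tolist(), P[212:216,258:261].round(0).tolist())
E
```

```text
[513.63706672  10.98075148  15.        ] [514.63907221   5.24870972  12.        ] [513.87239013  10.1014557   30.        ]
[[[511.0, 17.0, 20.0], [514.0, 14.0, 21.0], [517.0, 15.0, 21.0]], [[511.0, 7.0, 21.0], [514.0, 6.0, 22.0], [517.0, 11.0, 20.0]], [[511.0, -5.0, 24.0], [514.0, -5.0, 24.0], [517.0, 2.0, 20.0]], [[511.0, -7.0, 22.0], [514.0, -5.0, 21.0], [517.0, -5.0, 20.0]], [[511.0, -11.0, 20.0], [514.0, -14.0, 21.0], [517.0, -14.0, 21.0]]] [[[507.0, 55.0, 30.0], [510.0, 55.0, 30.0], [513.0, 53.0, 30.0]], [[507.0, 51.0, 28.0], [510.0, 48.0, 29.0], [513.0, 48.0, 29.0]], [[507.0, 39.0, 30.0], [510.0, 39.0, 30.0], [513.0, 39.0, 30.0]], [[507.0, 33.0, 30.0], [510.0, 30.0, 31.0], [513.0, 37.0, 27.0]]]
```

>>> jog_arm(
  series=[
    [0,0,-4,0,0,0,-0.3],
    [0,0,-4,0,0,0,0],
    [-5,0,-4,0,0,0,0],
    [-6,0,-2,0,0,0,0],
    [0,0,0,0,0,0,0],
  ],
)

```text
t: 12.25
ee_pos: [528.9, -131.9, 150.9]
orientation: [[-0.096, 0.995, 0.006], [0.995, 0.096, -0.003], [-0.004, 0.006, -1.0]]
wrist_force: [-0.0, 0.5, -0.2]
finger_gap: 0.501
```

```bash
python3 - <<'E'
from h import *
st(); s=grab("side",7); crop(s,220,160,330,250,6,"s7.png"); t=grab("top",7); crop(t,190,190,310,265,6,"t7.png")
E
```

```text
t 12.25 p [ 528.9 -131.9  150.9] fx [  5.   66.7 150.9] psi 1.667 F [-0.   0.5 -0.2] gap 0.501 q [-0.4   0.19  1.68 -0.    1.27 -0.5 ]
```

View pics/s7.png

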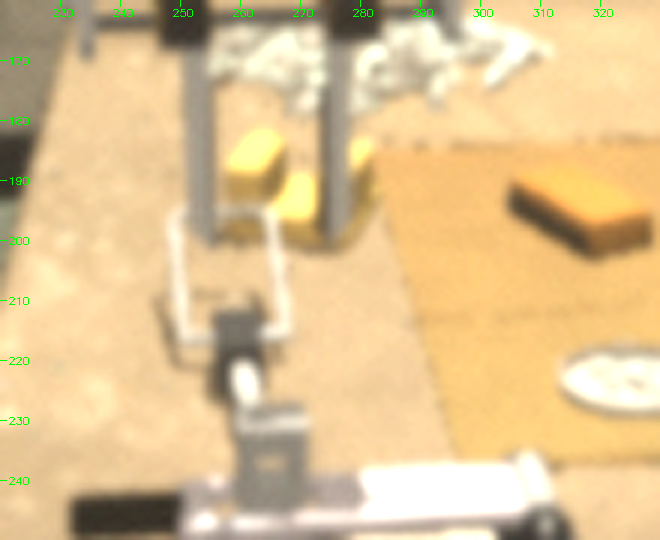

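View pics/t7.png

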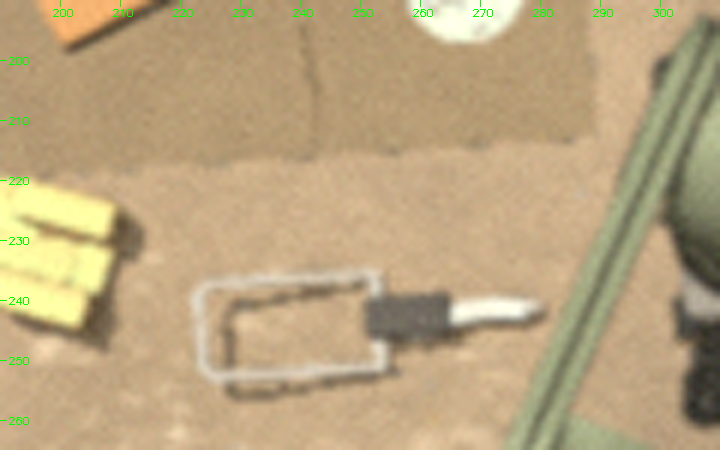

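The top view shows the pin flat on the bench: head at about (258,242), tip at about (280,241), and the bail still raised at the back. I'll measure it exactly.

```bash
python3 - <<'E'
from h import *
t=load("top7");P=cloud(t)
hsv=cv2.cvtColor(t["pixels"],cv2.COLOR_RGB2HSV)
m=(P[:,:,2]>23); m[:235]=0;m[250:]=0;m[:,:252]=0;m[:,268:]=0
v=hsv[:,:,2]; m2=np.zeros_like(v); m2[236:249,249:268]=(v[236:249,249:268]<85)
m2=cv2.morphologyEx(m2,cv2.MORPH_OPEN,np.ones((3,3),np.uint8))
for M in(m,m2):
    ys,xs=np.where(M>0); q=np.array([onz(t,x,y,30)[:2] for x,y in zip(xs,ys)]).astype(np.float32)
    print(len(q),cv2.minAreaRect(q),q.mean(0))
tip=onz(t,280.2,240.9,15);sh=onz(t,265,241.9,21);print("tip",tip,"shoulder",sh)
d=tip-onz(t,266,241.9,18);print("yaw",np.arctan2(d[1],d[0]),"want",FY-np.pi/2)
print("side tip",tri(t,(280,241),load("side7"),(261.5,226.5)))
w=[onz(t,*p,15)[:2] for p in[(253,235.5),(254,251)]];print("bail roots",w)
print("bail end", [onz(t,*p,60)[:2] for p in[(222.5,238),(225,252.5)]])
E
```

```text
97 ((508.5592956542969, 33.635498046875), (24.294170379638672, 52.12721633911133), 0.8730295300483704) [509.25415   37.730114]
92 ((508.4150390625, 37.0758056640625), (24.348337173461914, 45.150306701660156), 1.1741728782653809) [507.28406   37.326656]
tip [516.55753537 -38.21110633  15.        ] shoulder [511.70672551  14.85223445  21.        ]
yaw -1.4797687855706028 want -1.4697963267948966
side tip (array([517.32670726, -37.33550633,  24.34097959]), np.float64(3.9545929248252087))
bail roots [array([534.11865736,  57.73102471]), array([479.83321365,  52.84335843])]
bail end [array([519.33995618, 158.28672021]), array([470.38469709, 147.93876632])]
```

```bash
python3 - <<'E'
from h import *
st();plan([((509.6,34,100),1.667,5,0),((509.6,34,50),1.667,2,0),((509.6,34,50),1.667,1,0)])
E
```

```text
t 12.35 p [ 526.4 -127.7  147.9] fx [  3.   71.1 147.9] psi 1.670 F [-0.1  0.7 -0.1] gap 0.497 q [-0.4   0.19  1.68  0.    1.27 -0.5 ]
8 rows
[[3.25,-0.01,0.96,0,0,0.001,0],[3.25,-0.02,0.95,0,0,0,0],[3.26,-0.02,0.96,0,0,0.001,0],[3.25,-0.02,0.96,0,0,0,0],[3.25,-0.02,0.96,0,0,0.001,0],[0,0,2.5,0,0,0,0],[0,0,2.5,0,0,0,0],[0,0,0,0,0,0,0]]
```

>>> jog_arm(
  series=[
    [3.25,-0.01,0.96,0,0,0.001,0],
    [3.25,-0.02,0.95,0,0,0,0],
    [3.26,-0.02,0.96,0,0,0.001,0],
    [3.25,-0.02,0.96,0,0,0,0],
    [3.25,-0.02,0.96,0,0,0.001,0],
    [0,0,2.5,0,0,0,0],
    [0,0,2.5,0,0,0,0],
    [0,0,0,0,0,0,0],
    [0,0,0,0,0,0,0],
  ],
)

```text
t: 13.48
ee_pos: [509.3, 34.9, 50.2]
orientation: [[-0.099, 0.995, -0.0], [0.995, 0.099, 0.0], [0.0, -0.0, -1.0]]
wrist_force: [0.5, 0.4, 1.0]
finger_gap: 0.501
```

```bash
python3 - <<'E'
from h import *
st();plan([((509.6,34,4.5),1.667,3,0)])
s=grab("side",8); crop(s,220,130,330,250,6,"s8.png")
E
```

```text
t 13.47 p [509.3  34.9  50.2] fx [  2.4 234.7  50.2] psi 1.670 F [0.5 0.4 1. ] gap 0.501 q [-0.1   0.26  1.83  0.    1.05 -0.2 ]
3 rows
[[-0.03,0.01,1.52,0,0,0.001,0],[-0.03,0,1.52,0,0,0.001,0],[-0.03,0.01,1.53,0,0,0.001,0]]
```

View pics/s8.png

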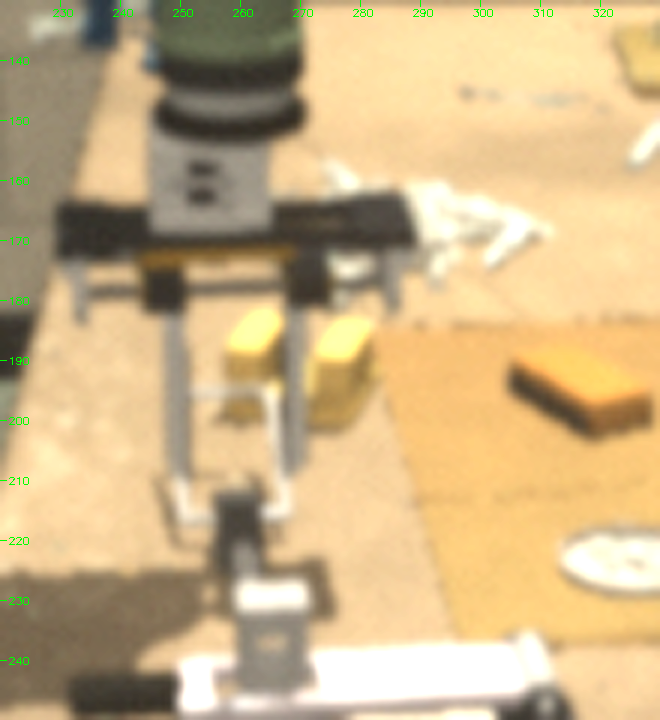

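>>> jog_arm(
  series=[
    [-0.03,0.01,1.52,0,0,0.001,0],
    [-0.03,0,1.52,0,0,0.001,0],
    [-0.03,0.01,1.53,0,0,0.001,0],
    [0,0,0,0,0,0,0],
    [0,0,0,0,0,0,-1],
    [0,0,0,0,0,0,-1],
    [0,0,0,0,0,0,-1],
    [0,0,-1.5,0,0,0,-1],
    [0,0,-3,0,0,0,-1],
    [0,0,0,0,0,0,-1],
    [0,0,0,0,0,0,-1],
  ],
  grip_force=50,
)

```text
t: 14.9
ee_pos: [509.6, 33.3, 49.2]
orientation: [[-0.095, 0.995, -0.0], [0.995, 0.095, -0.0], [-0.0, -0.0, -1.0]]
wrist_force: [-0.2, 0.3, -1.4]
finger_gap: 0.252
```

```bash
python3 - <<'E'
from h import *
st()
s=grab("side",9); crop(s,220,130,330,250,6,"s9.png")
t=grab("top",9); crop(t,190,190,310,265,6,"t9.png")
E
```

```text
t 14.90 p [509.6  33.3  49.2] fx [  2.5 233.1  49.2] psi 1.666 F [-0.2  0.3 -1.4] gap 0.252 q [-0.1   0.26  1.83 -0.    1.05 -0.2 ]
```

View pics/s9.png

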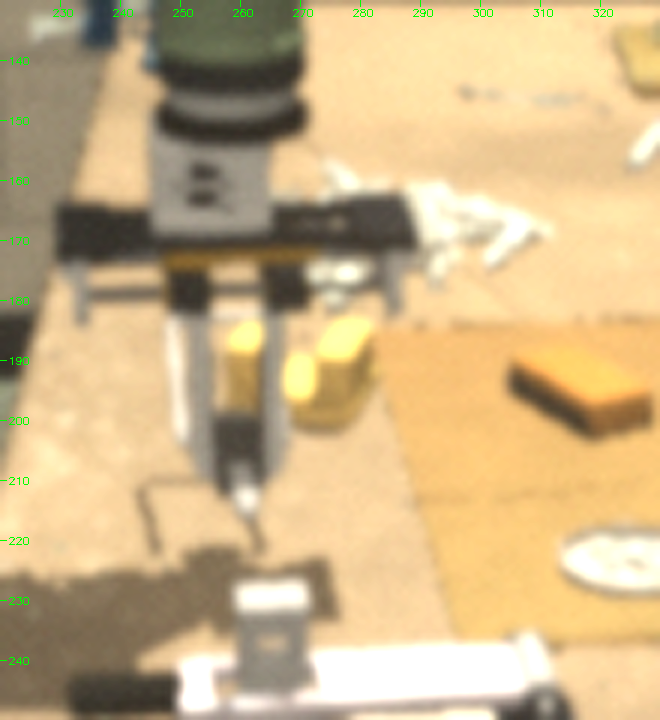

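View pics/t9.png

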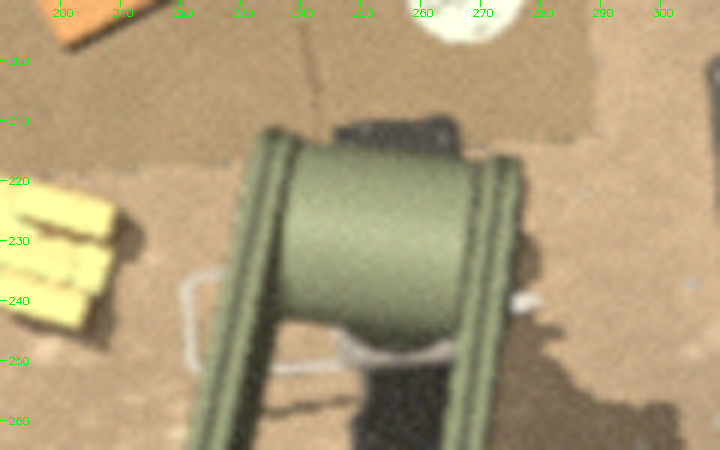

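```bash
python3 - <<'E'
from h import *
plan([((0,106,64.2),PF,6,-1),((0,106,64.2),PF,1,-1)],"fx")
E
```

```text
7 rows
[[-2.12,-0.01,-0.27,0,0,-0.001,-1],[-2.12,-0.02,-0.26,0,0,-0.001,-1],[-2.12,-0.02,-0.27,0,0,-0.001,-1],[-2.12,-0.02,-0.26,0,0,-0.001,-1],[-2.12,-0.02,-0.27,0,0,-0.001,-1],[-2.12,-0.03,-0.26,0,0,-0.001,-1],[0,0,0,0,0,0,-1]]
```

>>> jog_arm(
  series=[
    [-2.12,-0.01,-0.25,0,0,-0.001,-1],
    [-2.12,-0.02,-0.25,0,0,-0.001,-1],
    [-2.12,-0.02,-0.25,0,0,-0.001,-1],
    [-2.12,-0.02,-0.25,0,0,-0.001,-1],
    [-2.12,-0.02,-0.25,0,0,-0.001,-1],
    [-2.12,-0.03,-0.25,0,0,-0.001,-1],
    [0,0,0,0,0,0,-1],
    [0,0,0,0,0,0,-1],
    [0,0,0,0,0,0,-1],
  ],
)

```text
t: 16.12
ee_pos: [520.5, -92.4, 63.8]
orientation: [[-0.102, 0.995, -0.001], [0.995, 0.102, 0.001], [0.001, -0.001, -1.0]]
wrist_force: [-0.2, 0.2, -1.4]
finger_gap: 0.247
```

```bash
python3 - <<'E'
from h import *
st()
s=grab("side",10); crop(s,230,190,310,260,9,"s10.png")
t=grab("top",10); crop(t,270,200,360,265,8,"t10.png")
E
```

```text
t 16.12 p [520.5 -92.4  63.8] fx [  0.7 106.9  63.8] psi 1.673 F [-0.2  0.2 -1.4] gap 0.247 q [-0.34  0.27  1.78  0.    1.09 -0.44]
```

View pics/s10.png

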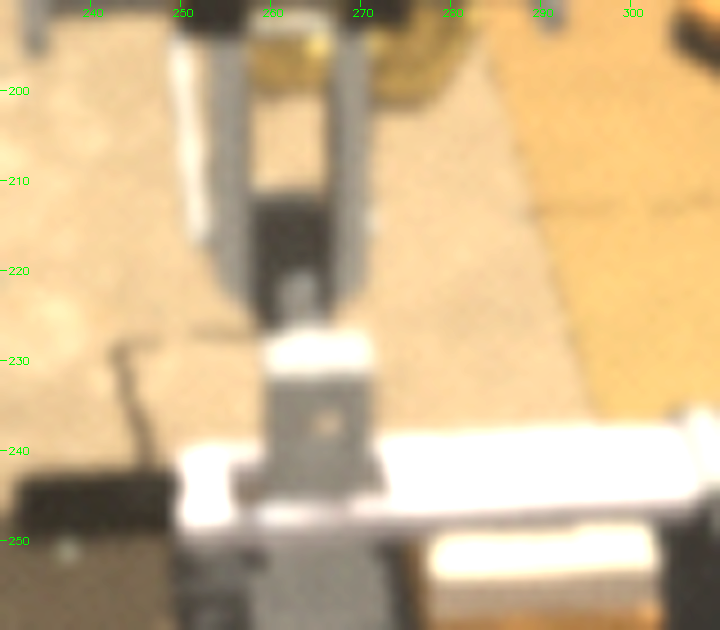

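View pics/t10.png

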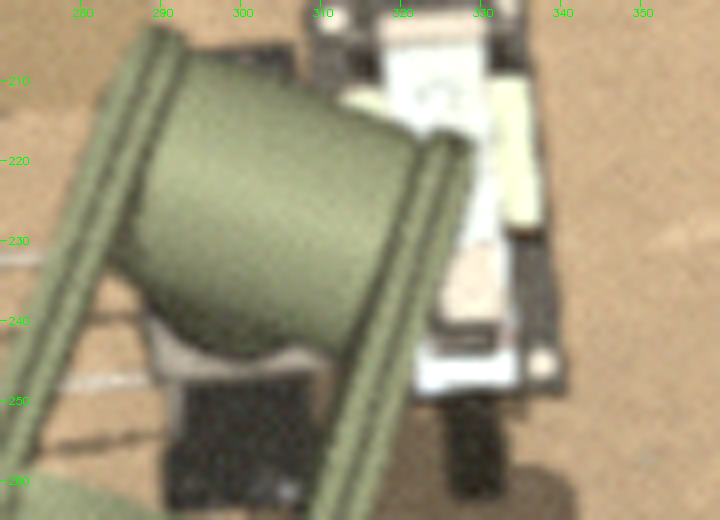

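```bash
python3 - <<'E'
from h import *
s=load("side10");t=load("top10")
print("TCP-fx",tofx([520.5,-92.4,63.8]))
for n,p in dict(shank0=(.7,106.9-20,80.6),shank1=(.7,106.9-45,80.6),headtop_back=(.7,106.9+31,89.6),headtop_front=(.7,106.9-19,89.6),headbot_front=(.7,106.9-19,59.6),sh_tl=(-15,-12,97),sh_tr=(15,-12,97),sh_bl=(-15,12,97),sh_br=(15,12,97),holeT=(0,-12,82),holeB=(0,-12,68),bar=(0,-22,57),handleend=(-88,0,59)).items(): print(n,np.round(proj(s,fx(p)),1),np.round(proj(t,fx(p)),1))
g=s["pixels"].astype(int).sum(2)
for r in(215,218,222,224,229,234): print(r,g[r,250:278].tolist())
print("col 263",g[205:232,263].tolist()); print("col265",g[225:250,265].tolist())
E
```

```text
TCP-fx [  0.67960992 106.87613452  63.8       ]
shank0 [261.9 220.4] [302.5 237.7]
shank1 [262.6 224.3] [309.9 237. ]
headtop_back [260.4 209.8] [287.4 238.7]
headtop_front [261.8 217.3] [302.3 237.4]
headbot_front [262. 227.] [301.8 238.3]
sh_tl [258.8 231.6] [333.1 239.3]
sh_tr [270.6 231. ] [332.1 230.3]
sh_bl [258.1 227.4] [325.8 240. ]
sh_br [269.7 226.8] [324.9 231. ]
holeT [264.8 236.5] [332.  235.3]
holeB [264.8 241.4] [331.4 235.7]
bar [265.2 247. ] [333.9 235.8]
handleend [230.4 244.1] [330.3 262.3]
215 [429, 452, 433, 359, 314, 307, 291, 237, 179, 143, 141, 133, 142, 142, 134, 142, 171, 233, 288, 310, 353, 409, 427, 422, 425, 424, 421, 423]
218 [419, 405, 378, 334, 314, 310, 288, 240, 183, 149, 140, 141, 144, 139, 144, 143, 181, 242, 295, 312, 342, 396, 415, 421, 423, 431, 428, 420]
222 [408, 412, 412, 401, 375, 339, 307, 254, 187, 156, 187, 250, 283, 300, 280, 219, 203, 268, 320, 348, 377, 406, 416, 422, 424, 431, 424, 423]
224 [412, 418, 416, 414, 410, 398, 375, 308, 221, 164, 189, 240, 284, 290, 294, 267, 262, 333, 381, 410, 414, 418, 418, 420, 416, 419, 418, 412]
229 [428, 427, 430, 432, 430, 431, 428, 423, 427, 461, 517, 552, 554, 552, 557, 555, 554, 551, 554, 548, 523, 477, 435, 426, 419, 423, 416, 430]
234 [425, 423, 422, 419, 417, 424, 432, 431, 395, 329, 278, 273, 272, 275, 275, 280, 273, 272, 271, 280, 297, 340, 380, 404, 414, 422, 420, 419]
col 263 [417, 415, 419, 405, 391, 343, 261, 203, 158, 142, 142, 138, 144, 139, 165, 240, 289, 300, 293, 290, 331, 421, 516, 561, 552, 520, 442]
col265 [330, 421, 516, 552, 555, 517, 433, 333, 279, 280, 290, 317, 323, 309, 293, 289, 283, 278, 274, 290, 343, 415, 428, 371, 318]
```

```bash
python3 - <<'E'
from h import *
for n in("side10","side9"):
    s=load(n);P=cloud(s)
    r0=(208,228) if n=="side10" else (195,216)
    for r in range(*r0):
        c=[262,263] if n=="side10" else [259,260,261]
        print(n,r,[ (np.round(tofx(P[r,k])[1:],0)).tolist() for k in c])
E
```

```text
side10 208 [[355.0, -2.0], [343.0, 3.0]]
side10 209 [[343.0, -0.0], [339.0, 1.0]]
side10 210 [[338.0, -2.0], [333.0, 0.0]]
side10 211 [[130.0, 90.0], [130.0, 89.0]]
side10 212 [[123.0, 90.0], [124.0, 89.0]]
side10 213 [[113.0, 91.0], [119.0, 88.0]]
side10 214 [[110.0, 89.0], [108.0, 90.0]]
side10 215 [[105.0, 89.0], [105.0, 89.0]]
side10 216 [[95.0, 90.0], [96.0, 89.0]]
side10 217 [[92.0, 88.0], [92.0, 88.0]]
side10 218 [[88.0, 87.0], [87.0, 88.0]]
side10 219 [[88.0, 84.0], [88.0, 84.0]]
side10 220 [[89.0, 81.0], [85.0, 82.0]]
side10 221 [[84.0, 80.0], [82.0, 81.0]]
side10 222 [[77.0, 80.0], [73.0, 82.0]]
side10 223 [[68.0, 82.0], [67.0, 82.0]]
side10 224 [[65.0, 80.0], [63.0, 81.0]]
side10 225 [[58.0, 81.0], [57.0, 81.0]]
side10 226 [[52.0, 81.0], [59.0, 77.0]]
side10 227 [[47.0, 80.0], [48.0, 80.0]]
side9 195 [[420.0, 19.0], [424.0, 17.0], [424.0, 17.0]]
side9 196 [[419.0, 16.0], [423.0, 14.0], [419.0, 15.0]]
side9 197 [[424.0, 10.0], [421.0, 11.0], [425.0, 9.0]]
side9 198 [[423.0, 7.0], [419.0, 8.0], [415.0, 10.0]]
side9 199 [[257.0, 73.0], [255.0, 74.0], [254.0, 74.0]]
side9 200 
[... 185 characters left out ...]
223.0, 74.0], [224.0, 73.0]]
side9 204 [[215.0, 74.0], [215.0, 74.0], [218.0, 73.0]]
side9 205 [[212.0, 72.0], [218.0, 70.0], [212.0, 72.0]]
side9 206 [[211.0, 69.0], [211.0, 70.0], [210.0, 70.0]]
side9 207 [[216.0, 64.0], [213.0, 65.0], [213.0, 65.0]]
side9 208 [[204.0, 66.0], [203.0, 66.0], [210.0, 63.0]]
side9 209 [[197.0, 66.0], [193.0, 67.0], [196.0, 66.0]]
side9 210 [[193.0, 64.0], [189.0, 66.0], [189.0, 66.0]]
side9 211 [[182.0, 66.0], [181.0, 67.0], [179.0, 67.0]]
side9 212 [[178.0, 65.0], [175.0, 66.0], [172.0, 67.0]]
side9 213 [[175.0, 63.0], [169.0, 65.0], [170.0, 65.0]]
side9 214 [[170.0, 62.0], [167.0, 63.0], [165.0, 64.0]]
side9 215 [[168.0, 60.0], [162.0, 62.0], [162.0, 62.0]]
```

The depth map shows the shank top level at z = 81, so the axis is at 75. The shoulder is at y = 88 in fixture axes. I'll insert in stages.

>>> jog_arm(
  series=[
    [-1,-0.02,0,0,0,0,-1],
    [-1,-0.02,0,0,0,0,-1],
    [-0.8,0,0,0,0,0,-1],
    [-0.8,0,0,0,0,0,-1],
    [-0.8,0,0,0,0,0,-1],
    [0,0,0,0,0,0,-1],
  ],
)

```text
t: 16.98
ee_pos: [525.2, -138.0, 64.4]
orientation: [[-0.1, 0.995, 0.0], [0.995, 0.1, -0.0], [-0.0, 0.0, -1.0]]
wrist_force: [0.4, -0.8, -1.4]
finger_gap: 0.246
```

```bash
python3 - <<'E'
from h import *
st()
E
```

```text
t 16.98 p [ 525.2 -138.    64.4] fx [ 0.7 61.1 64.4] psi 1.671 F [ 0.4 -0.8 -1.4] gap 0.246 q [-0.42  0.3   1.74 -0.    1.1  -0.52]
```

>>> jog_arm(
  series=[
    [-0.8,0,0,0,0,0,-1],
    [-0.8,0,0,0,0,0,-1],
    [-0.8,0,0,0,0,0,-1],
    [-0.4,0,0,0,0,0,-1],
    [-0.2,0,0,0,0,0,-1],
    [0,0,0,0,0,0,-1],
  ],
)

```text
t: 17.73
ee_pos: [528.2, -167.1, 64.3]
orientation: [[-0.101, 0.995, 0.0], [0.995, 0.101, -0.0], [-0.0, 0.0, -1.0]]
wrist_force: [-0.0, 0.2, -2.4]
finger_gap: 0.251
```

```bash
python3 - <<'E'
from h import *
st()
s=grab("side",11); crop(s,230,190,310,260,9,"s11.png")
E
```

```text
t 17.73 p [ 528.2 -167.1   64.3] fx [ 0.8 31.8 64.3] psi 1.672 F [-0.   0.2 -2.4] gap 0.251 q [-0.46  0.32  1.72  0.    1.11 -0.56]
```

View pics/s11.png

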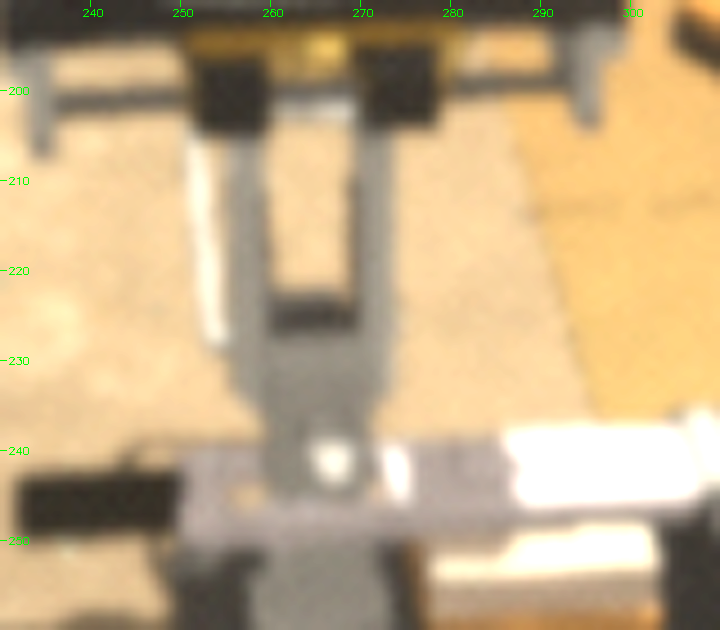

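>>> jog_arm(
  series=[
    [-0.15,0,0,0,0,0,-1],
    [-0.15,0,0,0,0,0,-1],
    [0,0,0,0,0,0,-1],
  ],
)

```text
t: 18.15
ee_pos: [528.1, -167.3, 64.3]
orientation: [[-0.101, 0.995, -0.001], [0.995, 0.101, 0.005], [0.005, -0.0, -1.0]]
wrist_force: [0.1, 6.6, 2.2]
finger_gap: 0.251
```

```bash
python3 - <<'E'
from h import *
st()
E
```

```text
t 18.15 p [ 528.1 -167.3   64.3] fx [ 0.7 31.6 64.3] psi 1.672 F [0.1 6.6 2.2] gap 0.251 q [-0.47  0.32  1.71  0.    1.11 -0.57]
```

>>> jog_arm(
  series=[
    [0,0,0,0,0,0,-0.2],
    [0,0,0,0,0,0,-0.1],
    [0,0,-1,0,0,0,-0.1],
    [0,0,-3,0,0,0,-0.1],
    [0,0,-4,0,0,0,-0.1],
    [0,0,-4,0,0,0,-0.1],
    [0,0,0,0,0,0,-0.1],
  ],
)

```text
t: 19.02
ee_pos: [531.5, -171.8, 189.5]
orientation: [[-0.101, 0.995, 0.009], [0.995, 0.101, -0.005], [-0.006, 0.009, -1.0]]
wrist_force: [-0.2, -0.3, -0.6]
finger_gap: 0.452
```

```bash
python3 - <<'E'
from h import *
st()
s=grab("side",12); crop(s,220,150,310,260,7,"s12.png")
t=grab("top",12); crop(t,240,200,360,265,6,"t12.png")
E
```

```text
t 19.02 p [ 531.5 -171.8  189.5] fx [  3.6  26.7 189.5] psi 1.672 F [-0.2 -0.3 -0.6] gap 0.452 q [-0.47  0.18  1.61 -0.    1.34 -0.57]
```

View pics/s12.png

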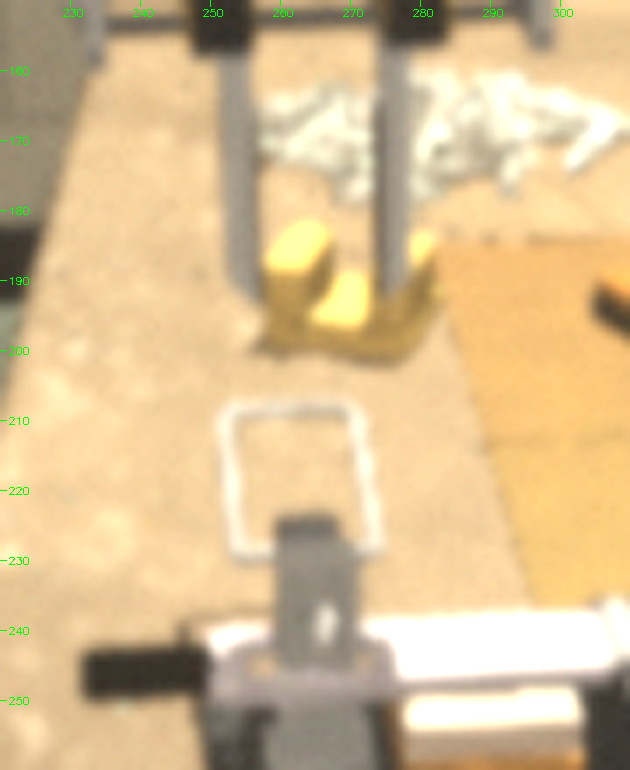

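View pics/t12.png

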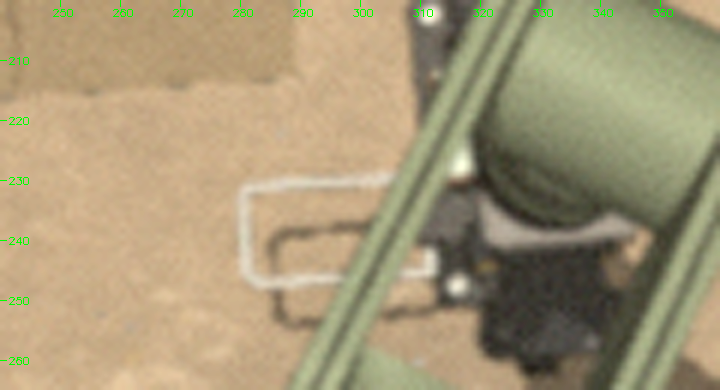

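```bash
python3 - <<'E'
from h import *
s=load("side12");t=load("top12")
p,g=tri(t,(280.6,238.7),s,(261.5,208.5)); f=tofx(p);print(p,g,"fx",f)
S=tofx(0) if 0 else None
P=cloud(s)
for r in range(207,211): print(r,[np.round(tofx(P[r,c])).tolist() for c in(257,261,265)])
print("root",[np.round(tofx(P[r,c])).tolist() for r,c in((229,255),(229,273))])
print("headtop",[np.round(tofx(P[r,264])).tolist() for r in range(223,227)])
print("tip",[np.round(tofx(P[r,266])).tolist() for r in range(236,243)])
print("theta",np.arctan2(f[2]-75,f[1]-55),np.hypot(f[2]-75,f[1]-55))
E
```

```text
[518.89111495 -39.02974035  83.57697053] 2.429534961627754 fx [  4.46016034 160.13663175  83.57697053]
207 [[5.0, 356.0, 2.0], [20.0, 366.0, -3.0], [32.0, 352.0, 3.0]]
208 [[-8.0, 157.0, 87.0], [4.0, 159.0, 86.0], [16.0, 157.0, 86.0]]
209 [[-7.0, 160.0, 83.0], [4.0, 157.0, 84.0], [15.0, 155.0, 84.0]]
210 [[4.0, 333.0, 1.0], [17.0, 339.0, -2.0], [30.0, 332.0, 1.0]]
root [[-21.0, 54.0, 72.0], [28.0, 52.0, 70.0]]
headtop [[18.0, 232.0, 2.0], [4.0, 56.0, 85.0], [3.0, 46.0, 86.0], [3.0, 41.0, 86.0]]
tip [[3.0, -13.0, 84.0], [3.0, -18.0, 84.0], [2.0, -25.0, 85.0], [1.0, -31.0, 85.0], [nan, nan, nan], [1.0, -36.0, 82.0], [1.0, -40.0, 81.0]]
theta 0.0813990225147719 105.48590313249427
```

The pin is home: the tip is at y = -40 and the head is against the shaft, with a sag of about 0.1 rad as the task describes. The bail has folded low, to about 0.14 rad above horizontal, with its end at about (y 158, z 85). I'll turn the tool 90°, grip the cross wire and swing it over.

```bash
python3 - <<'E'
from h import *
plan([((1,158.5,130),FY,10,-0.4)],"fx")
E
```

```text
10 rows
[[1.3,0,0.55,0,0,0.157,-0.4],[1.28,-0.2,0.55,0,0,0.157,-0.4],[1.24,-0.4,0.54,0,0,0.157,-0.4],[1.16,-0.59,0.55,0,0,0.157,-0.4],[1.05,-0.76,0.55,0,0,0.157,-0.4],[0.92,-0.92,0.55,0,0,0.157,-0.4],[0.77,-1.05,0.54,0,0,0.157,-0.4],[0.59,-1.15,0.55,0,0,0.157,-0.4],[0.41,-1.24,0.55,0,0,0.158,-0.4],[0.2,-1.28,0.55,0,0,0.157,-0.4]]
```

>>> jog_arm(
  series=[
    [1.3,0,0.55,0,0,0.157,-0.4],
    [1.28,-0.2,0.55,0,0,0.157,-0.4],
    [1.24,-0.4,0.54,0,0,0.157,-0.4],
    [1.16,-0.59,0.55,0,0,0.157,-0.4],
    [1.05,-0.76,0.55,0,0,0.157,-0.4],
    [0.92,-0.92,0.55,0,0,0.157,-0.4],
    [0.77,-1.05,0.54,0,0,0.157,-0.4],
    [0.59,-1.15,0.55,0,0,0.157,-0.4],
    [0.41,-1.24,0.55,0,0,0.158,-0.4],
    [0.2,-1.28,0.55,0,0,0.157,-0.4],
    [0,0,0,0,0,0,-0.4],
    [0,0,0,0,0,0,-0.4],
  ],
)

```text
t: 20.62
ee_pos: [514.9, -41.0, 128.7]
orientation: [[0.995, 0.103, -0.002], [0.103, -0.995, 0.0], [-0.002, -0.0, -1.0]]
wrist_force: [0.2, 0.1, 1.0]
finger_gap: 0.301
```

```bash
python3 - <<'E'
from h import *
st()
plan([((1,158.5,74.5),FY,3,-0.4)],"fx")
s=grab("side",13); crop(s,220,150,310,260,7,"s13.png")
P=cloud(s)
for r in range(205,213): print(r,[np.round(tofx(P[r,c])).tolist() for c in(257,261,265)])
E
```

```text
t 20.62 p [514.9 -41.  128.7] fx [  0.3 158.6 128.7] psi 0.103 F [0.2 0.1 1. ] gap 0.301 q [-0.25  0.16  1.76 -0.    1.22  1.22]
3 rows
[[0.02,0,1.81,0,0,0.001,-0.4],[0.03,0,1.8,0,0,0,-0.4],[0.02,0.01,1.81,0,0,0.001,-0.4]]
205 [[7.0, 378.0, -0.0], [20.0, 373.0, 1.0], [34.0, 375.0, -0.0]]
206 [[6.0, 371.0, -1.0], [20.0, 372.0, -2.0], [33.0, 360.0, 3.0]]
207 [[6.0, 361.0, -0.0], [19.0, 357.0, 1.0], [33.0, 361.0, -1.0]]
208 [[-8.0, 156.0, 88.0], [4.0, 155.0, 87.0], [16.0, 156.0, 87.0]]
209 [[-7.0, 160.0, 83.0], [4.0, 152.0, 86.0], [16.0, 159.0, 82.0]]
210 [[4.0, 336.0, -0.0], [17.0, 336.0, -1.0], [31.0, 338.0, -2.0]]
211 [[3.0, 328.0, 0.0], [16.0, 324.0, 1.0], [30.0, 326.0, -1.0]]
212 [[3.0, 321.0, -1.0], [16.0, 316.0, 1.0], [29.0, 320.0, -1.0]]
```

View pics/s13.png

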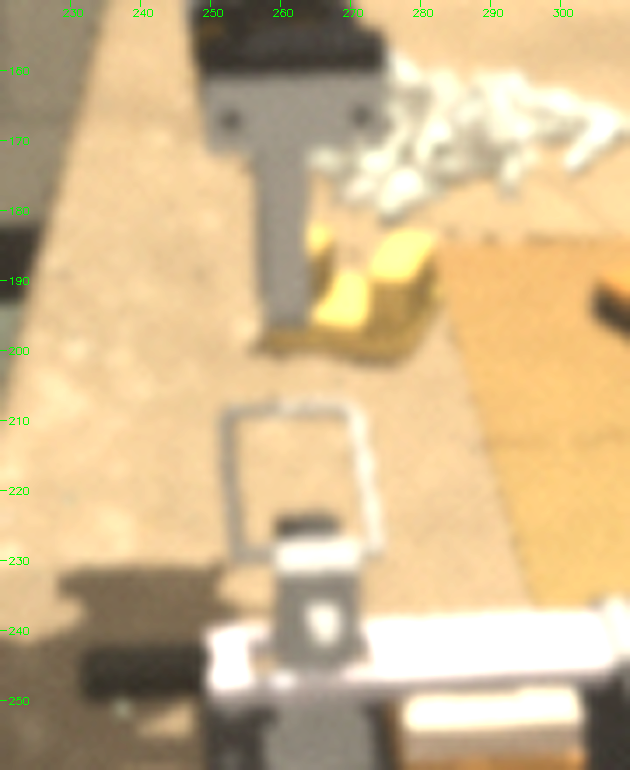

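>>> jog_arm(
  series=[
    [0.02,0,1.8,0,0,0.001,-0.4],
    [0.03,0,1.8,0,0,0,-0.4],
    [0.02,0.01,1.8,0,0,0.001,-0.4],
    [0,0,0,0,0,0,-0.4],
    [0,0,0,0,0,0,-1],
    [0,0,0,0,0,0,-1],
    [0,0,0,0,0,0,-1],
  ],
  grip_force=6,
)

```text
t: 21.55
ee_pos: [516.1, -38.5, 76.1]
orientation: [[0.995, 0.098, -0.0], [0.098, -0.995, 0.005], [0.0, -0.005, -1.0]]
wrist_force: [-0.4, 6.9, 2.2]
finger_gap: 0.057
```

```bash
python3 - <<'E'
from h import *
st()
E
```

```text
t 21.55 p [516.1 -38.5  76.1] fx [  1.7 161.   76.1] psi 0.098 F [-0.4  6.9  2.2] gap 0.057 q [-0.24  0.23  1.8   0.01  1.11  1.23]
```

The wire is gripped (5.4 mm), with a light inward push that keeps the pin seated. I'll swing along the arc.

```bash
python3 - <<'E'
from h import *
th0=.14
w=[((1,158.6+104*(np.cos(a)-np.cos(th0)),75+104*(np.sin(a)-np.sin(th0))),.098,1,-1) for a in np.linspace(th0,1.5,13)[1:]]
plan(w,"fx",start=(fx((1,158.6,75)),.098))
E
```

```text
12 rows
[[0,0.23,-1.16,0,0,0,-1],[0,0.36,-1.12,0,0,0,-1],[0,0.48,-1.07,0,0,0,-1],[0.01,0.61,-1.01,0,0,0,-1],[0,0.71,-0.94,0,0,0,-1],[0,0.81,-0.85,0,0,0,-1],[0,0.91,-0.76,0,0,0,-1],[0.01,0.98,-0.64,0,0,0,-1],[0,1.06,-0.53,0,0,0,-1],[0,1.1,-0.41,0,0,0,-1],[0.01,1.14,-0.28,0,0,0,-1],[0,1.17,-0.15,0,0,0,-1]]
```

>>> jog_arm(
  series=[
    [0,0.23,-1.16,0,0,0,-1],
    [0,0.36,-1.12,0,0,0,-1],
    [0,0.48,-1.07,0,0,0,-1],
    [0.01,0.61,-1.01,0,0,0,-1],
    [0,0.71,-0.94,0,0,0,-1],
    [0,0,0,0,0,0,-1],
  ],
)

```text
t: 22.3
ee_pos: [520.0, -62.9, 131.0]
orientation: [[0.995, 0.098, 0.003], [0.098, -0.995, 0.003], [0.004, -0.003, -1.0]]
wrist_force: [-1.5, 4.9, 4.9]
finger_gap: 0.06
```

```bash
python3 - <<'E'
from h import *
st()
s=grab("side",14); crop(s,220,150,310,260,7,"s14.png")
E
```

```text
t 22.30 p [520.  -62.9 131. ] fx [  3.1 136.3 131. ] psi 0.099 F [-1.5  4.9  4.9] gap 0.060 q [-0.29  0.17  1.75  0.    1.22  1.18]
```

View pics/s14.png

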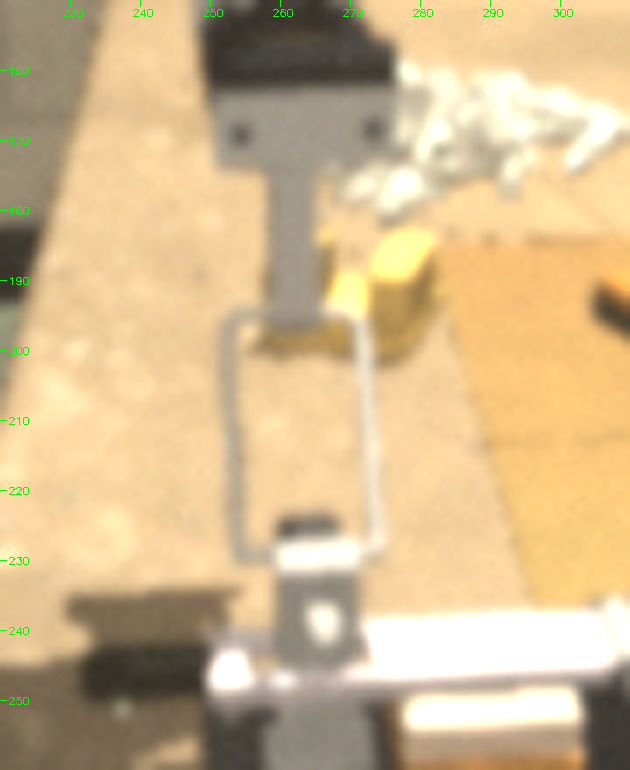

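>>> jog_arm(
  series=[
    [0,0.81,-0.85,0,0,0,-1],
    [0,0.91,-0.76,0,0,0,-1],
    [0.01,0.98,-0.64,0,0,0,-1],
    [0,1.06,-0.53,0,0,0,-1],
    [0,1.1,-0.41,0,0,0,-1],
    [0.01,1.14,-0.28,0,0,0,-1],
    [0,1.17,-0.15,0,0,0,-1],
    [0,0,0,0,0,0,-1],
  ],
)

```text
t: 23.35
ee_pos: [526.0, -137.5, 164.6]
orientation: [[0.995, 0.097, 0.0], [0.097, -0.995, -0.001], [-0.0, 0.001, -1.0]]
wrist_force: [-0.8, 0.2, 4.1]
finger_gap: 0.061
```

```bash
python3 - <<'E'
from h import *
st()
s=grab("side",15); crop(s,220,150,310,260,7,"s15.png")
th0=1.5
w=[((1,58+104*(np.cos(a)),71+104*(np.sin(a))),.098,1,-1) for a in np.linspace(th0,2.5,9)[1:]]
plan(w,"fx",start=(fx((1,58+104*np.cos(th0),71+104*np.sin(th0))),.098))
E
```

```text
t 23.35 p [ 526.  -137.5  164.6] fx [  1.6  61.5 164.6] psi 0.097 F [-0.8  0.2  4.1] gap 0.061 q [-0.41  0.18  1.66 -0.    1.3   1.06]
8 rows
[[0,1.3,-0.01,0,0,0,-1],[0.01,1.29,0.15,0,0,0,-1],[0,1.26,0.31,0,0,0,-1],[0.01,1.21,0.47,0,0,0,-1],[0,1.15,0.61,0,0,0,-1],[0,1.06,0.75,0,0,0,-1],[0,0.96,0.88,0,0,0,-1],[0.01,0.84,0.99,0,0,0,-1]]
```

View pics/s15.png

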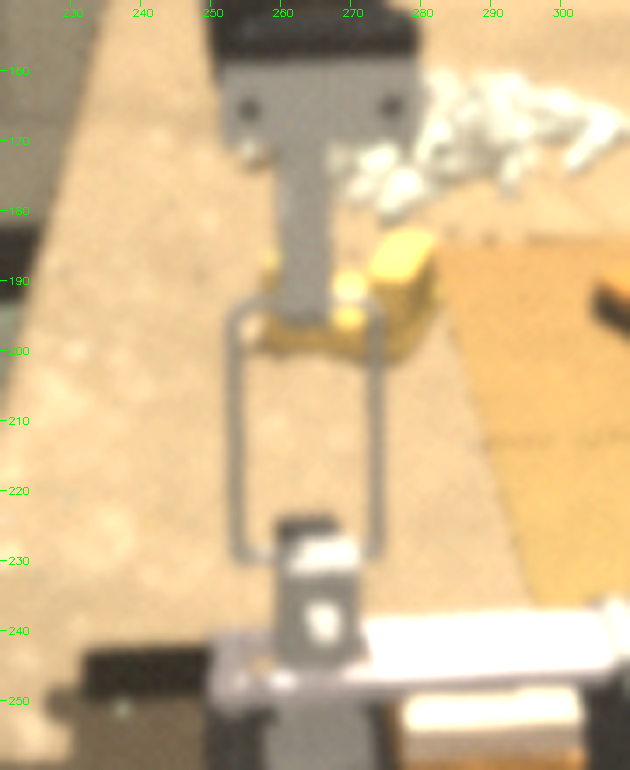

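>>> jog_arm(
  series=[
    [0,1.3,-0.1,0,0,0,-1],
    [0.01,1.29,0.15,0,0,0,-1],
    [0,1.26,0.31,0,0,0,-1],
    [0.01,1.21,0.47,0,0,0,-1],
    [0,1.15,0.61,0,0,0,-1],
    [0,1.06,0.75,0,0,0,-1],
    [0,0.96,0.88,0,0,0,-1],
    [0.01,0.84,0.99,0,0,0,-1],
    [0,0,0,0,0,0,-1],
  ],
)

```text
t: 24.52
ee_pos: [534.4, -226.1, 122.6]
orientation: [[0.995, 0.098, -0.002], [0.098, -0.995, 0.002], [-0.002, -0.002, -1.0]]
wrist_force: [-1.3, 0.8, -1.3]
finger_gap: 0.059
```

```bash
python3 - <<'E'
from h import *
st()
s=grab("side",16); crop(s,220,150,310,260,7,"s16.png")
E
```

```text
t 24.52 p [ 534.4 -226.1  122.6] fx [  1.  -27.5 122.6] psi 0.098 F [-1.3  0.8 -1.3] gap 0.059 q [-0.55  0.3   1.61  0.    1.24  0.92]
```

View pics/s16.png

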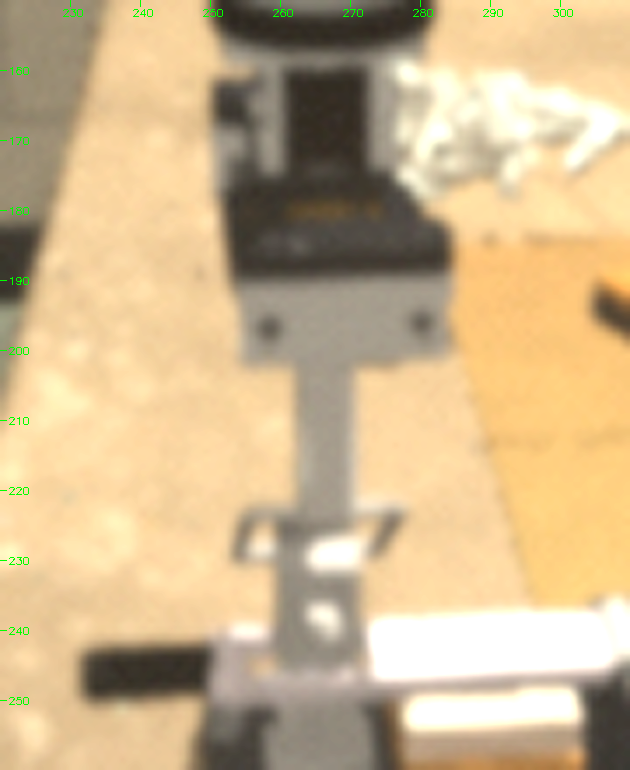

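>>> jog_arm(
  series=[
    [0,0,0,0,0,0,-0.6],
    [0,0,0,0,0,0,-0.6],
    [0,0,-1.5,0,0,0,-0.6],
    [0,0,-2.0,0,0,0,-0.6],
    [1.4,0.9,0,0,0,0,-1],
    [0,0,0,0,0,0,-1],
    [0,0,0,0,0,0,-1],
  ],
)

```text
t: 25.45
ee_pos: [549.7, -233.5, 159.4]
orientation: [[0.995, 0.099, -0.0], [0.099, -0.995, 0.0], [-0.0, -0.0, -1.0]]
wrist_force: [0.3, 0.3, -0.1]
finger_gap: 0.005
```

```bash
python3 - <<'E'
from h import *
st()
s=grab("side",17); crop(s,220,150,310,260,7,"s17.png")
P=cloud(s)
for r in range(218,230): print(r,[np.round(tofx(P[r,c])).tolist() for c in(256,259,274)])
E
```

```text
t 25.45 p [ 549.7 -233.5  159.4] fx [ 15.5 -36.4 159.4] psi 0.099 F [ 0.3  0.3 -0.1] gap 0.005 q [-0.55  0.29  1.53 -0.    1.32  0.93]
218 [[-4.0, 270.0, 2.0], [6.0, 271.0, 1.0], [53.0, 266.0, 1.0]]
219 [[-4.0, 268.0, -0.0], [5.0, 268.0, -1.0], [53.0, 264.0, -2.0]]
220 [[-5.0, 259.0, 0.0], [5.0, 262.0, -2.0], [52.0, 253.0, 0.0]]
221 [[-5.0, 254.0, -1.0], [4.0, 248.0, 1.0], [22.0, -29.0, 133.0]]
222 [[-23.0, -27.0, 132.0], [-15.0, -28.0, 132.0], [21.0, -34.0, 133.0]]
223 [[-23.0, -29.0, 130.0], [-15.0, -27.0, 129.0], [22.0, -32.0, 129.0]]
224 [[-23.0, -31.0, 128.0], [-9.0, 60.0, 83.0], [49.0, 225.0, -0.0]]
225 [[-7.0, 226.0, -1.0], [-10.0, 54.0, 83.0], [26.0, 9.0, 103.0]]
226 [[-8.0, 218.0, -1.0], [-10.0, 50.0, 82.0], [27.0, 14.0, 98.0]]
227 [[-8.0, 212.0, -1.0], [-10.0, 47.0, 80.0], [27.0, 23.0, 90.0]]
228 [[-18.0, 52.0, 75.0], [-13.0, 7.0, 98.0], [29.0, 37.0, 80.0]]
229 [[-18.0, 53.0, 72.0], [-13.0, 6.0, 95.0], [31.0, 54.0, 69.0]]
```

View pics/s17.png

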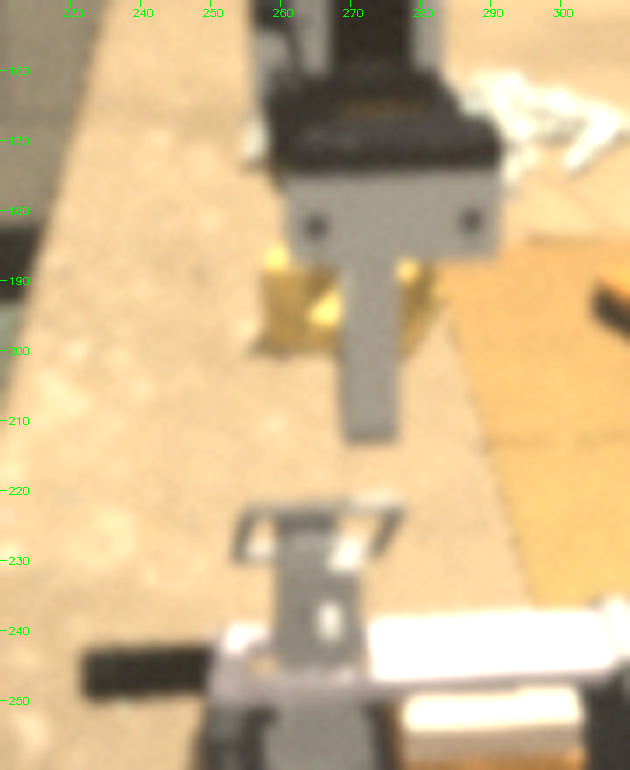

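The bail stays at about 2.5 rad, with its wire at y ≈ -29, z ≈ 131, beyond the shaft. Next I'll press it down with shut fingers.

>>> jog_arm(
  series=[
    [-0.1,0.05,2.0,0,0,0,-1],
    [0,0.4,1.4,0,0,0,-1],
    [0,0.4,1.2,0,0,0,-1],
    [0,0.3,1.0,0,0,0,-1],
    [0,0.2,0.8,0,0,0,-1],
    [0,0.1,0.6,0,0,0,-1],
    [0,0,0,0,0,0,-1],
  ],
)

```text
t: 26.38
ee_pos: [551.1, -249.9, 89.3]
orientation: [[0.995, 0.098, 0.002], [0.098, -0.995, -0.002], [0.001, 0.002, -1.0]]
wrist_force: [1.0, -4.8, 0.1]
finger_gap: 0.009
```

```bash
python3 - <<'E'
from h import *
st()
s=grab("side",18); crop(s,220,150,310,260,7,"s18.png")
E
```

```text
t 26.38 p [ 551.1 -249.9   89.3] fx [ 15.2 -52.9  89.3] psi 0.098 F [ 1.  -4.8  0.1] gap 0.009 q [-0.57  0.38  1.57 -0.    1.19  0.9 ]
```

View pics/s18.png

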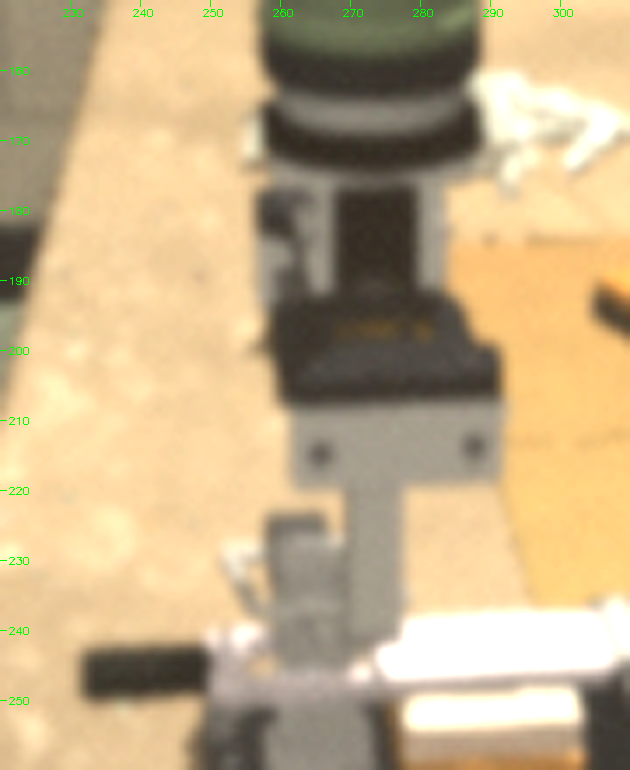

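The -y force shows the fingers slipped just outside the wire and are squeezing it inward. I'll lift off and look.

>>> jog_arm(
  series=[
    [0,0.3,0,0,0,0,-1],
    [0,0.2,-2,0,0,0,-1],
    [0,0,-4,0,0,0,-1],
    [0,0,0,0,0,0,-1],
    [0,0,0,0,0,0,-1],
  ],
)

```text
t: 27.05
ee_pos: [550.1, -252.0, 148.0]
orientation: [[0.995, 0.099, -0.002], [0.099, -0.995, 0.002], [-0.002, -0.002, -1.0]]
wrist_force: [1.0, -0.6, 0.0]
finger_gap: 0.003
```

```bash
python3 - <<'E'
from h import *
st()
s=grab("side",19); crop(s,220,150,310,260,7,"s19.png")
P=cloud(s)
for r in range(222,245): print(r,[np.round(tofx(P[r,c])).tolist() for c in(255,259,262,266,272,276)])
E
```

```text
t 27.05 p [ 550.1 -252.   148. ] fx [ 14.1 -54.9 148. ] psi 0.099 F [ 1.  -0.6  0. ] gap 0.003 q [-0.57  0.32  1.52  0.    1.3   0.9 ]
222 [[-9.0, 245.0, 0.0], [3.0, 237.0, 3.0], [13.0, 239.0, 2.0], [25.0, 237.0, 2.0], [44.0, 242.0, -1.0], [57.0, 236.0, 1.0]]
223 [[-10.0, 235.0, 2.0], [-9.0, 63.0, 85.0], [-1.0, 61.0, 85.0], [24.0, 230.0, 2.0], [43.0, 232.0, -0.0], [56.0, 231.0, -0.0]]
224 [[-10.0, 226.0, 3.0], [-10.0, 54.0, 86.0], [-1.0, 56.0, 85.0], [9.0, 54.0, 85.0], [43.0, 225.0, -0.0], [55.0, 224.0, -0.0]]
225 [[-10.0, 226.0, -1.0], [-10.0, 47.0, 86.0], [-2.0, 50.0, 85.0], [9.0, 47.0, 86.0], [nan, nan, nan], [55.0, 218.0, -1.0]]
226 [[-11.0, 220.0, -1.0], [-10.0, 44.0, 85.0], [-3.0, 38.0, 88.0], [8.0, 43.0, 85.0], [41.0, 210.0, 1.0], [53.0, 207.0, 1.0]]
227 [[-11.0, 209.0, 0.0], [-11.0, 39.0, 85.0], [-3.0, 36.0, 86.0], [5.0, 10.0, 98.0], [26.0, 57.0, 73.0], [53.0, 200.0, 1.0]]
228 [[-21.0, 56.0, 74.0], [-13.0, 4.0, 99.0], [-5.0, 8.0, 97.0], [5.0, 8.0, 96.0], [25.0, 48.0, 75.0], [52.0, 196.0, 0.0]]
229 [[-21.0, 57.0, 70.0], [-14.0, 1.0, 98.0], [-6.0, 4.0, 96.0], [4.0, -1.0, 98.0],
[... 1266 characters left out ...]
5.0], [2.0, -29.0, 84.0], [22.0, 22.0, 56.0], [32.0, 18.0, 57.0]]
240 [[-23.0, 17.0, 58.0], [-14.0, 1.0, 66.0], [-7.0, -14.0, 74.0], [1.0, -33.0, 83.0], [21.0, 13.0, 58.0], [32.0, 12.0, 57.0]]
241 [[-24.0, 13.0, 57.0], [-14.0, 6.0, 60.0], [-7.0, -12.0, 70.0], [1.0, -34.0, 81.0], [21.0, 16.0, 53.0], [31.0, 6.0, 58.0]]
242 [[-24.0, 17.0, 52.0], [-14.0, 5.0, 58.0], [-7.0, -14.0, 67.0], [1.0, -36.0, 79.0], [21.0, 12.0, 52.0], [30.0, -2.0, 59.0]]
243 [[-24.0, 17.0, 49.0], [-14.0, 8.0, 53.0], [-7.0, -13.0, 64.0], [1.0, -37.0, 76.0], [21.0, 14.0, 48.0], [30.0, -2.0, 56.0]]
244 [[-19.0, 101.0, 0.0], [-14.0, 9.0, 50.0], [-7.0, -11.0, 61.0], [3.0, -11.0, 60.0], [29.0, 97.0, -0.0], [29.0, -14.0, 59.0]]
```

View pics/s19.png

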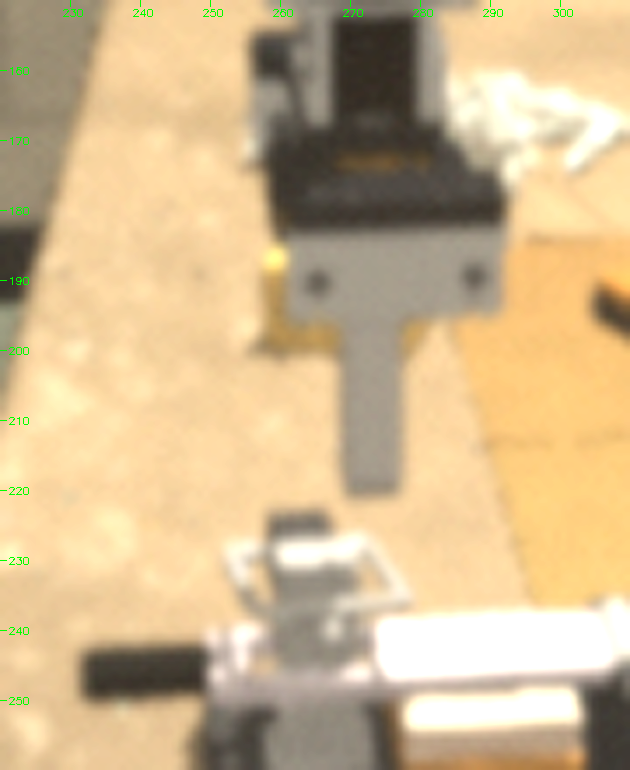

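>>> jog_arm(
  series=[
    [0,-0.9,0.5,0,0,0,-1],
    [0,0,2,0,0,0,-1],
    [0,0,1.5,0,0,0,-1],
    [0,0,0,0,0,0,-1],
    [0,0,0.8,0,0,0,-1],
    [0,0,0.7,0,0,0,-1],
    [0,0,0.5,0,0,0,-1],
    [0,0,0,0,0,0,-1],
  ],
)

```text
t: 28.1
ee_pos: [550.4, -245.0, 89.3]
orientation: [[0.995, 0.098, 0.001], [0.098, -0.995, -0.001], [0.001, 0.001, -1.0]]
wrist_force: [0.3, -2.2, 0.8]
finger_gap: 0.0
```

```bash
python3 - <<'E'
from h import *
st()
s=grab("side",20); crop(s,220,150,310,260,7,"s20.png")
E
```

```text
t 28.10 p [ 550.4 -245.    89.3] fx [ 15.  -48.   89.3] psi 0.099 F [ 0.3 -2.2  0.8] gap 0.000 q [-0.56  0.38  1.58 -0.    1.19  0.91]
```

View pics/s20.png

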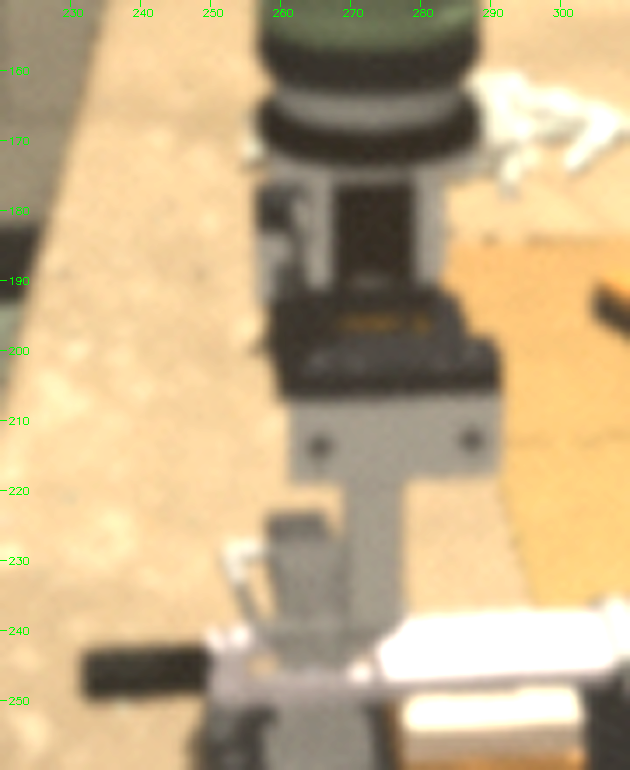

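>>> jog_arm(
  series=[
    [0,0,0.4,0,0,0,-1],
    [0,0,0.4,0,0,0,-1],
    [0,0,0.3,0,0,0,-1],
    [0,0,0,0,0,0,-1],
  ],
)

```text
t: 28.65
ee_pos: [549.5, -243.5, 77.5]
orientation: [[0.995, 0.099, -0.001], [0.099, -0.995, 0.001], [-0.001, -0.002, -1.0]]
wrist_force: [-0.3, 0.3, 1.8]
finger_gap: 0.006
```

```bash
python3 - <<'E'
from h import *
st()
s=grab("side",21); crop(s,220,150,310,260,7,"s21.png")
E
```

```text
t 28.65 p [ 549.5 -243.5   77.5] fx [ 14.3 -46.4  77.5] psi 0.099 F [-0.3  0.3  1.8] gap 0.006 q [-0.56  0.39  1.59  0.    1.17  0.91]
```

View pics/s21.png

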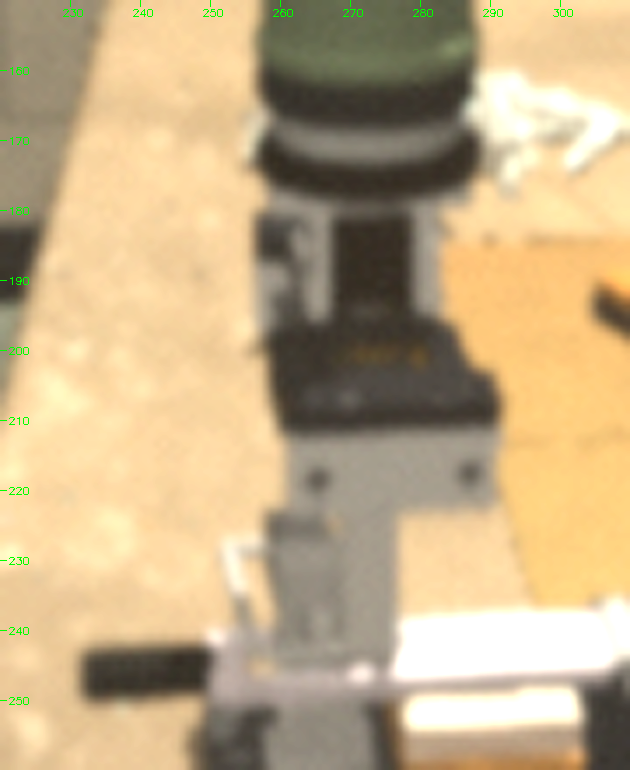

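>>> jog_arm(
  series=[
    [0,0,0.3,0,0,0,-1],
    [0,0,0.3,0,0,0,-1],
    [0,0,0,0,0,0,-1],
  ],
)

```text
t: 29.08
ee_pos: [550.2, -244.4, 72.2]
orientation: [[0.995, 0.099, 0.0], [0.099, -0.995, -0.0], [0.0, 0.0, -1.0]]
wrist_force: [0.1, -1.2, 1.9]
finger_gap: 0.004
```

```bash
python3 - <<'E'
from h import *
st()
E
```

```text
t 29.07 p [ 550.2 -244.4   72.2] fx [ 14.9 -47.3  72.2] psi 0.099 F [ 0.1 -1.2  1.9] gap 0.004 q [-0.56  0.4   1.59 -0.    1.15  0.91]
```

>>> jog_arm(
  series=[
    [0,0,0.3,0,0,0,-1],
    [0,0,0.3,0,0,0,-1],
    [0,0,0,0,0,0,-1],
  ],
)

```text
t: 29.45
ee_pos: [551.1, -245.2, 67.7]
orientation: [[0.995, 0.099, 0.002], [0.099, -0.995, -0.002], [0.002, 0.002, -1.0]]
wrist_force: [-1.3, -2.3, 7.9]
finger_gap: 0.0
```

```bash
python3 - <<'E'
from h import *
st()
s=grab("side",22); crop(s,220,170,310,260,8,"s22.png")
P=cloud(s)
for r in range(222,247): print(r,[np.round(tofx(P[r,c])).tolist() for c in(255,259,262,266)])
E
```

```text
t 29.45 p [ 551.1 -245.2   67.7] fx [ 15.7 -48.3  67.7] psi 0.099 F [-1.3 -2.3  7.9] gap 0.000 q [-0.56  0.41  1.59 -0.    1.14  0.91]
222 [[-9.0, 247.0, -1.0], [-10.0, 46.0, 96.0], [-16.0, -133.0, 182.0], [-7.0, -129.0, 180.0]]
223 [[-20.0, 64.0, 85.0], [-11.0, 40.0, 96.0], [-16.0, -129.0, 178.0], [-7.0, -131.0, 179.0]]
224 [[-20.0, 60.0, 84.0], [-11.0, 41.0, 92.0], [-16.0, -128.0, 175.0], [-7.0, -130.0, 175.0]]
225 [[-20.0, 58.0, 82.0], [-11.0, 34.0, 93.0], [-16.0, -130.0, 174.0], [-7.0, -131.0, 174.0]]
226 [[-11.0, 220.0, -2.0], [-12.0, 28.0, 93.0], [-16.0, -130.0, 171.0], [-7.0, -131.0, 171.0]]
227 [[-11.0, 213.0, -2.0], [-12.0, 26.0, 91.0], [-16.0, -130.0, 168.0], [-7.0, -130.0, 168.0]]
228 [[-12.0, 202.0, 1.0], [-13.0, 10.0, 96.0], [-16.0, -131.0, 166.0], [5.0, 6.0, 97.0]]
229 [[-12.0, 196.0, 0.0], [-13.0, 7.0, 95.0], [-6.0, 2.0, 97.0], [4.0, -1.0, 98.0]]
230 [[-13.0, 190.0, -0.0], [-14.0, -3.0, 97.0], [-6.0, -6.0, 98.0], [4.0, -9.0, 99.0]]
231 [[-13.0, 182.0, 1.0], [-14.0, -3.0, 94.0], [-7.0, -10.0, 97.0], [3.0, -12.0, 98.0]]
232 [[-14.0, 174.0, 1.0], [-14.0, -4.0, 92.0], [-7.
[... 565 characters left out ...]
25.0, -12.0, 77.0], [-14.0, 3.0, 68.0], [-7.0, -10.0, 74.0], [2.0, -19.0, 78.0]]
240 [[-26.0, -20.0, 78.0], [-14.0, 2.0, 66.0], [-7.0, -14.0, 73.0], [2.0, -26.0, 79.0]]
241 [[-26.0, -22.0, 76.0], [-14.0, 5.0, 61.0], [-7.0, -10.0, 69.0], [1.0, -29.0, 78.0]]
242 [[-26.0, -28.0, 77.0], [-14.0, 4.0, 58.0], [-7.0, -12.0, 66.0], [1.0, -29.0, 75.0]]
243 [[-27.0, -32.0, 76.0], [-14.0, 10.0, 52.0], [-7.0, -11.0, 63.0], [1.0, -35.0, 76.0]]
244 [[-27.0, -36.0, 75.0], [-14.0, 6.0, 51.0], [-7.0, -11.0, 60.0], [1.0, -30.0, 70.0]]
245 [[-27.0, -41.0, 75.0], [-14.0, 10.0, 46.0], [-10.0, -42.0, 74.0], [0.0, -41.0, 73.0]]
246 [[-20.0, 88.0, 1.0], [-17.0, -42.0, 72.0], [-10.0, -45.0, 73.0], [0.0, -43.0, 71.0]]
```

View pics/s22.png

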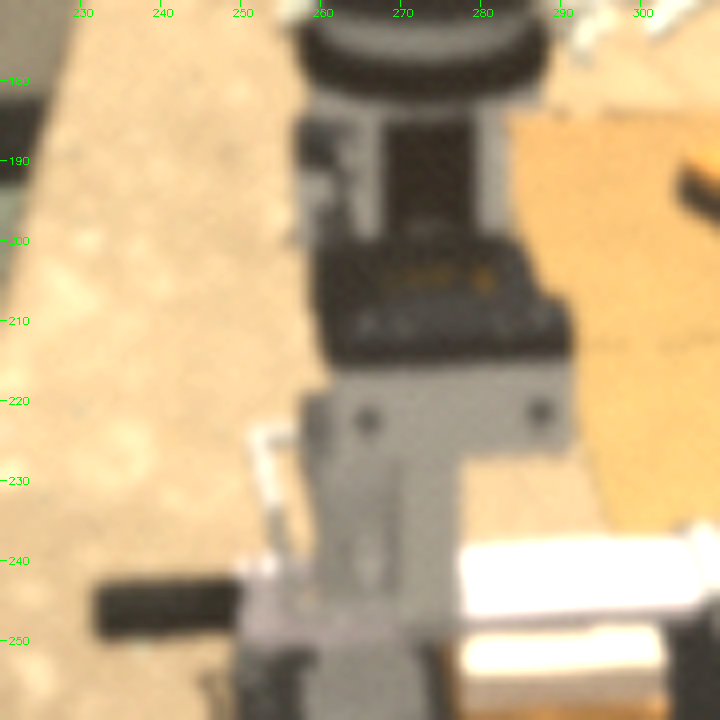

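>>> jog_arm(
  series=[
    [0,0,0.2,0,0,0,-1],
    [0,0,0,0,0,0,-1],
    [0,0,-2,0,0,0,-1],
    [0,0,-4,0,0,0,-1],
    [0,0,-4,0,0,0,-1],
    [-1.4,-4,0,0,0,0,-1],
    [0,-5,0,0,0,0,-1],
    [0,-5,0,0,0,0,-1],
    [0,0,0,0,0,0,-1],
    [0,0,0,0,0,0,-1],
  ],
)

```text
t: 30.75
ee_pos: [522.2, -106.2, 164.3]
orientation: [[0.995, 0.099, -0.0], [0.099, -0.995, -0.0], [-0.0, 0.0, -1.0]]
wrist_force: [-0.3, -0.4, -0.1]
finger_gap: 0.005
```

```bash
python3 - <<'E'
from h import *
st()
s=grab("side",23); crop(s,220,170,310,260,8,"s23.png")
P=cloud(s)
for r in range(222,250): print(r,[np.round(tofx(P[r,c])).tolist() for c in(255,259,262,266,273,276)])
plan([((0.7,98,165),.1,1,-1),((0.7,98,110),.1,2,-1),((0.7,98,68),.1,2,-1)],"fx")
E
```

```text
t 30.75 p [ 522.2 -106.2  164.3] fx [  1.   93.  164.3] psi 0.100 F [-0.3 -0.4 -0.1] gap 0.005 q [-0.36  0.16  1.69 -0.    1.3   1.11]
222 [[-9.0, 247.0, -1.0], [3.0, 243.0, 0.0], [-0.0, 71.0, 83.0], [26.0, 243.0, -1.0], [47.0, 235.0, 2.0], [56.0, 231.0, 3.0]]
223 [[-9.0, 238.0, 0.0], [-9.0, 68.0, 82.0], [-1.0, 62.0, 85.0], [10.0, 61.0, 85.0], [46.0, 231.0, 0.0], [56.0, 228.0, 1.0]]
224 [[-10.0, 229.0, 1.0], [-9.0, 60.0, 83.0], [-1.0, 58.0, 83.0], [9.0, 49.0, 88.0], [46.0, 225.0, -0.0], [55.0, 227.0, -2.0]]
225 [[-11.0, 221.0, 1.0], [-10.0, 47.0, 87.0], [-2.0, 47.0, 86.0], [8.0, 43.0, 87.0], [46.0, 223.0, -3.0], [54.0, 214.0, 1.0]]
226 [[-11.0, 215.0, 1.0], [-10.0, 44.0, 85.0], [-3.0, 39.0, 87.0], [8.0, 39.0, 86.0], [44.0, 211.0, -0.0], [53.0, 205.0, 2.0]]
227 [[-20.0, 66.0, 72.0], [-11.0, 38.0, 85.0], [-3.0, 36.0, 86.0], [6.0, 15.0, 95.0], [29.0, 61.0, 71.0], [53.0, 200.0, 1.0]]
228 [[-20.0, 61.0, 71.0], [-13.0, 12.0, 95.0], [-6.0, 4.0, 99.0], [5.0, 7.0, 97.0], [27.0, 48.0, 75.0], [52.0, 191.0, 2.0]]
229 [[-20.0, 60.0, 69.0], [-14.0, 1.0, 98.0], [-6.0, -2.0, 99.0], [4.0, 2.0, 96.0],
[... 2048 characters left out ...]
.0, 58.0], [21.0, -11.0, 56.0], [29.0, -13.0, 56.0]]
246 [[-19.0, 93.0, -2.0], [-16.0, -17.0, 58.0], [-8.0, -16.0, 57.0], [2.0, -16.0, 57.0], [21.0, -17.0, 56.0], [28.0, -19.0, 57.0]]
247 [[-26.0, -20.0, 58.0], [-16.0, -20.0, 57.0], [-8.0, -22.0, 58.0], [2.0, -21.0, 56.0], [20.0, -25.0, 57.0], [28.0, -19.0, 54.0]]
248 [[-26.0, -26.0, 58.0], [-16.0, -20.0, 54.0], [-8.0, -22.0, 55.0], [2.0, -20.0, 53.0], [20.0, -21.0, 52.0], [28.0, -21.0, 52.0]]
249 [[-26.0, -24.0, 54.0], [-16.0, -22.0, 53.0], [-9.0, -25.0, 53.0], [2.0, -21.0, 50.0], [20.0, -21.0, 49.0], [28.0, -22.0, 49.0]]
5 rows
[[-0.04,-0.56,-0.07,0,0,-0.002,-1],[0,0,2.75,0,0,0,-1],[0,0,2.75,0,0,0,-1],[0,0,2.1,0,0,0,-1],[0,0,2.1,0,0,0,-1]]
```

View pics/s23.png

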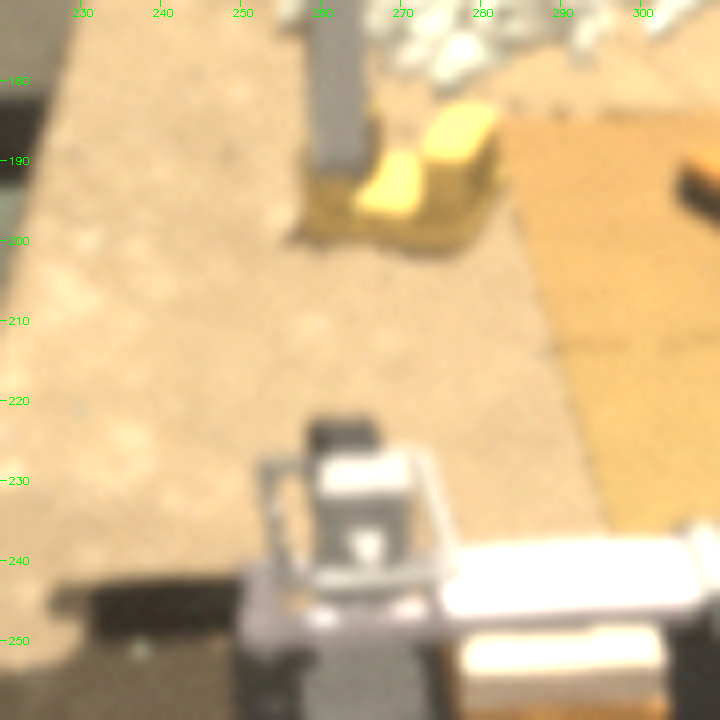

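The bail is down beyond the tip, but the pin crept about 6 mm outward (head back at y ≈ 68, should be 62). I'll push the head home from behind.

>>> jog_arm(
  series=[
    [-0.04,-0.56,-0.07,0,0,-0.002,-1],
    [0,0,2.75,0,0,0,-1],
    [0,0,2.75,0,0,0,-1],
    [0,0,2.1,0,0,0,-1],
    [0,0,2.1,0,0,0,-1],
    [0,0,0,0,0,0,-1],
    [0,0.6,0,0,0,0,-1],
    [0,0.6,0,0,0,0,-1],
    [0,0.4,0,0,0,0,-1],
    [0,0.4,0,0,0,0,-1],
    [0,0,0,0,0,0,-1],
  ],
)

```text
t: 32.17
ee_pos: [523.4, -116.8, 68.4]
orientation: [[0.995, 0.1, -0.0], [0.1, -0.995, 0.008], [0.001, -0.008, -1.0]]
wrist_force: [-0.3, 12.5, 4.9]
finger_gap: 0.003
```

```bash
python3 - <<'E'
from h import *
st()
E
```

```text
t 32.17 p [ 523.4 -116.8   68.4] fx [ 1.1 82.3 68.4] psi 0.100 F [-0.3 12.5  4.9] gap 0.003 q [-0.39  0.28  1.76  0.01  1.11  1.08]
```

```bash
python3 - <<'E'
from h import *
s=grab("side",24); crop(s,220,170,310,260,8,"s24.png")
t=grab("top",24); crop(t,290,200,350,260,10,"t24.png")
P=cloud(s)
for r in range(218,246): print(r,[np.round(tofx(P[r,c])).tolist() for c in(255,259,262,264,266,276)])
E
```

```text
218 [[-7.0, 271.0, 2.0], [-8.0, 80.0, 92.0], [-0.0, 69.0, 97.0], [5.0, 67.0, 97.0], [11.0, 69.0, 96.0], [60.0, 266.0, 0.0]]
219 [[-8.0, 266.0, 1.0], [-8.0, 81.0, 88.0], [-0.0, 70.0, 93.0], [5.0, 71.0, 92.0], [11.0, 68.0, 93.0], [59.0, 259.0, 0.0]]
220 [[-8.0, 260.0, -0.0], [-7.0, 84.0, 83.0], [-0.0, 69.0, 90.0], [5.0, 68.0, 90.0], [11.0, 69.0, 90.0], [58.0, 253.0, -1.0]]
221 [[-8.0, 253.0, -0.0], [-7.0, 93.0, 76.0], [-0.0, 69.0, 87.0], [5.0, 70.0, 86.0], [10.0, 67.0, 88.0], [57.0, 239.0, 3.0]]
222 [[-9.0, 246.0, -0.0], [-7.0, 88.0, 75.0], [-1.0, 65.0, 86.0], [5.0, 68.0, 85.0], [10.0, 65.0, 86.0], [57.0, 239.0, -0.0]]
223 [[-10.0, 237.0, 1.0], [3.0, 236.0, 0.0], [-1.0, 65.0, 83.0], [5.0, 65.0, 83.0], [11.0, 70.0, 80.0], [56.0, 234.0, -2.0]]
224 [[-10.0, 231.0, 0.0], [-9.0, 58.0, 84.0], [-2.0, 54.0, 85.0], [4.0, 53.0, 86.0], [10.0, 59.0, 83.0], [55.0, 224.0, -0.0]]
225 [[-10.0, 227.0, -1.0], [-10.0, 53.0, 84.0], [-2.0, 46.0, 86.0], [3.0, 47.0, 86.0], [9.0, 47.0, 85.0], [54.0, 216.0, 0.0]]
226 [[-11.0, 214.0, 1.0], [-10.0, 45.0, 84.0], [-3.0, 41.0, 86.0], [3.0, 40.0, 86.0], [8.0, 40.0, 
[... 1772 characters left out ...]
 79.0], [1.0, -33.0, 83.0], [27.0, -33.0, 81.0]]
241 [[-26.0, -33.0, 82.0], [-14.0, 7.0, 60.0], [-7.0, -13.0, 70.0], [-4.0, -34.0, 81.0], [1.0, -34.0, 81.0], [26.0, -38.0, 82.0]]
242 [[-27.0, -40.0, 83.0], [-14.0, 4.0, 58.0], [-7.0, -10.0, 66.0], [-5.0, -44.0, 83.0], [0.0, -43.0, 83.0], [25.0, -44.0, 82.0]]
243 [[-27.0, -41.0, 81.0], [-17.0, -46.0, 83.0], [-10.0, -47.0, 83.0], [-5.0, -43.0, 81.0], [0.0, -44.0, 81.0], [25.0, -42.0, 78.0]]
244 [[-19.0, 100.0, 1.0], [-17.0, -46.0, 80.0], [-10.0, -46.0, 79.0], [-5.0, -48.0, 80.0], [0.0, -45.0, 78.0], [29.0, -7.0, 56.0]]
245 [[-19.0, 97.0, -1.0], [-14.0, 8.0, 47.0], [-7.0, -12.0, 58.0], [-2.0, -8.0, 56.0], [3.0, -10.0, 56.0], [29.0, -15.0, 57.0]]
```

View pics/s24.png

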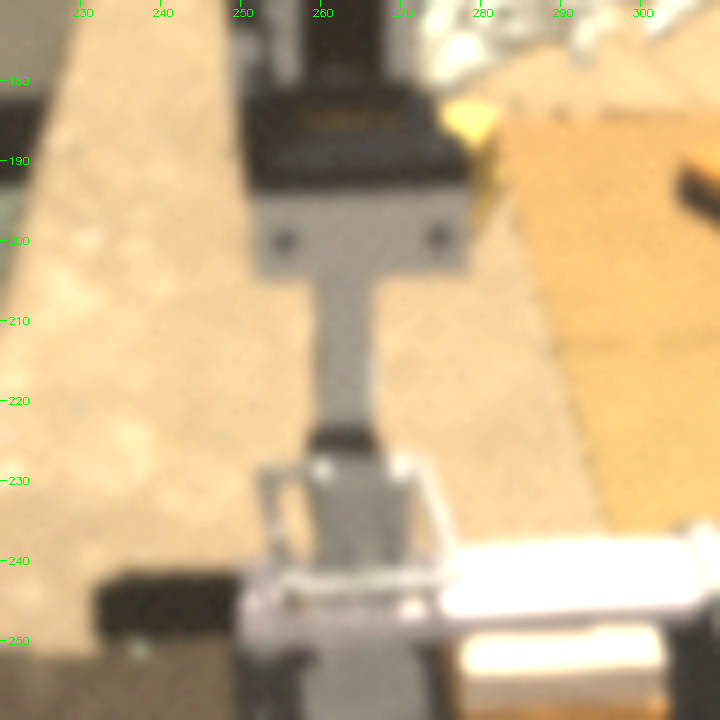

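View pics/t24.png

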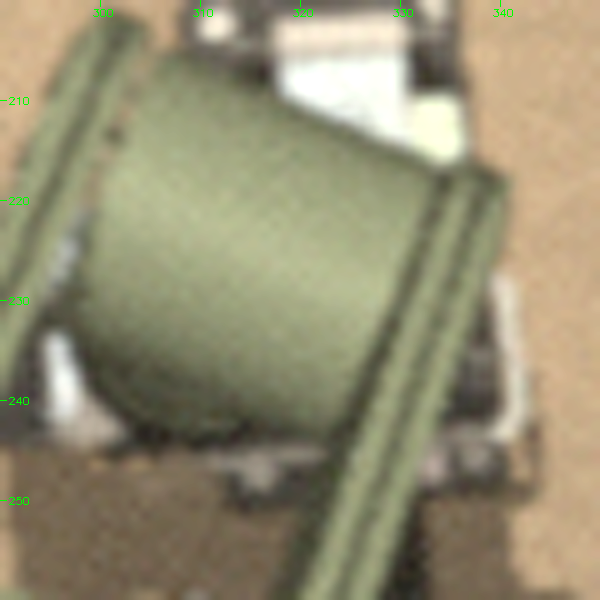

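>>> jog_arm(
  series=[
    [0,0.2,0,0,0,0,-1],
    [0,0.2,0,0,0,0,-1],
    [0,0,0,0,0,0,-1],
  ],
)

```text
t: 32.65
ee_pos: [523.3, -118.1, 68.3]
orientation: [[0.995, 0.1, -0.001], [0.1, -0.995, 0.012], [-0.0, -0.013, -1.0]]
wrist_force: [-0.1, 18.7, 7.0]
finger_gap: 0.005
```

```bash
python3 - <<'E'
from h import *
st()
E
```

```text
t 32.65 p [ 523.3 -118.1   68.3] fx [ 0.9 81.1 68.3] psi 0.100 F [-0.1 18.7  7. ] gap 0.005 q [-0.39  0.28  1.75  0.01  1.11  1.08]
```

>>> jog_arm(
  series=[
    [0,-1,0,0,0,0,-1],
    [0,-3,0,0,0,0,-1],
    [0,-3,-3,0,0,0,-1],
    [0,-5,-5,0,0,0,-1],
    [0,-6,-3,0,0,0,-1],
    [0,-6,0,0,0,0,-1],
    [0,-6,0,0,0,0,-1],
    [0,0,0,0,0,0,-1],
    [0,0,0,0,0,0,-1],
  ],
)

```text
t: 33.78
ee_pos: [494.9, 163.3, 170.3]
orientation: [[0.995, 0.101, 0.001], [0.101, -0.995, -0.001], [0.001, 0.001, -1.0]]
wrist_force: [0.6, 0.8, -0.7]
finger_gap: 0.003
```

```bash
python3 - <<'E'
from h import *
st()
s=grab("side",25); crop(s,230,200,310,260,9,"s25.png")
t=grab("top",25); crop(t,290,195,350,265,9,"t25.png")
P=cloud(s);T=cloud(t)
for r in range(222,246): print(r,[np.round(tofx(P[r,c])).tolist() for c in(255,262,266,276)])
print([ [int(v) for v in t["pixels"][235,c]] for c in range(305,345)])
for c in range(306,344): print(c,[np.round(tofx(T[r,c])).tolist() for r in(227,235,236,242)])
E
```

```text
t 33.77 p [494.9 163.3 170.3] fx [  1.  363.8 170.3] psi 0.101 F [ 0.6  0.8 -0.7] gap 0.003 q [ 0.15  0.12  1.71 -0.    1.3   1.62]
222 [[-9.0, 248.0, -1.0], [13.0, 240.0, 1.0], [25.0, 237.0, 2.0], [56.0, 235.0, 1.0]]
223 [[-9.0, 243.0, -2.0], [-1.0, 62.0, 85.0], [10.0, 64.0, 83.0], [56.0, 233.0, -1.0]]
224 [[-10.0, 230.0, 1.0], [-1.0, 58.0, 84.0], [9.0, 56.0, 84.0], [55.0, 219.0, 2.0]]
225 [[-10.0, 223.0, 0.0], [-2.0, 49.0, 85.0], [9.0, 49.0, 85.0], [54.0, 216.0, 0.0]]
226 [[-11.0, 219.0, -1.0], [-3.0, 43.0, 85.0], [8.0, 37.0, 87.0], [54.0, 209.0, 0.0]]
227 [[-11.0, 208.0, 1.0], [-3.0, 33.0, 87.0], [5.0, 13.0, 97.0], [52.0, 200.0, 1.0]]
228 [[-20.0, 58.0, 73.0], [-6.0, 5.0, 98.0], [nan, nan, nan], [51.0, 190.0, 3.0]]
229 [[-21.0, 56.0, 71.0], [-6.0, -0.0, 98.0], [4.0, -2.0, 98.0], [51.0, 190.0, -0.0]]
230 [[-20.0, 59.0, 66.0], [-6.0, -5.0, 98.0], [4.0, -5.0, 97.0], [51.0, 183.0, -1.0]]
231 [[-13.0, 181.0, 1.0], [-7.0, -9.0, 97.0], [3.0, -11.0, 97.0], [50.0, 174.0, 1.0]]
232 [[-14.0, 177.0, -0.0], [-7.0, -12.0, 95.0], [3.0, -14.0, 96.0], [49.0, 168.0, 1.0]]
233 [[-14.0, 173.0, -2.0],
[... 4290 characters left out ...]
[[27.0, -29.0, 82.0], [-0.0, -25.0, 84.0], [-4.0, -25.0, 83.0], [-18.0, -34.0, 9.0]]
337 [[27.0, -32.0, 80.0], [-0.0, -29.0, 80.0], [-4.0, -28.0, 84.0], [-18.0, -38.0, 8.0]]
338 [[26.0, -35.0, 82.0], [-1.0, -32.0, 83.0], [2.0, -43.0, 15.0], [-19.0, -41.0, 13.0]]
339 [[26.0, -38.0, 84.0], [6.0, -49.0, 3.0], [3.0, -48.0, 1.0], [-24.0, -33.0, 79.0]]
340 [[35.0, -57.0, -5.0], [-2.0, -38.0, 87.0], [-4.0, -39.0, 79.0], [-25.0, -36.0, 87.0]]
341 [[34.0, -59.0, 3.0], [-1.0, -43.0, 77.0], [-5.0, -41.0, 85.0], [-25.0, -40.0, 81.0]]
342 [[34.0, -63.0, 1.0], [6.0, -60.0, -1.0], [2.0, -59.0, -1.0], [-19.0, -56.0, 4.0]]
343 [[34.0, -67.0, -1.0], [5.0, -63.0, 0.0], [2.0, -63.0, -3.0], [-19.0, -61.0, -1.0]]
```

View pics/s25.png

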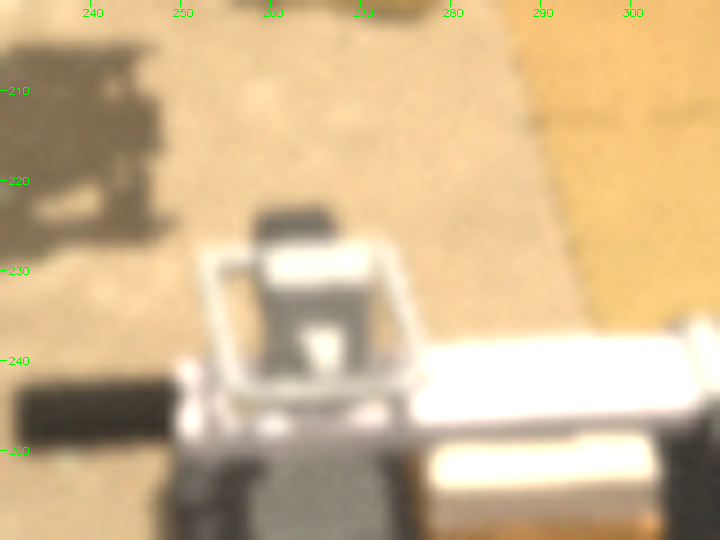

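View pics/t25.png

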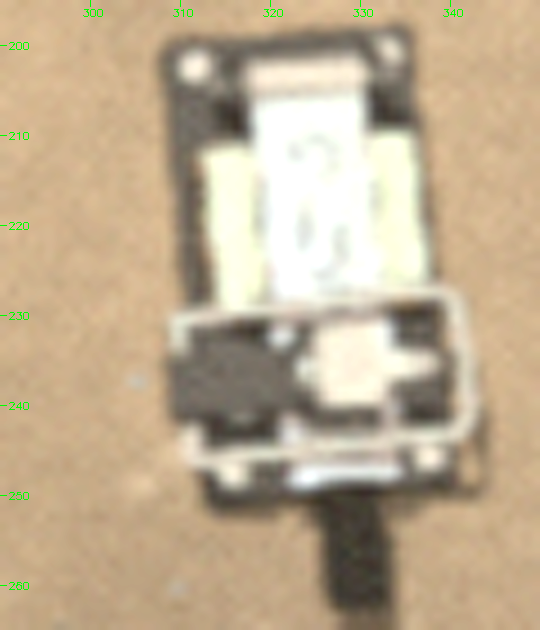

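The top view shows a remaining gap of about 4 mm between head and shaft. My push also bore downward (Fz), which wedged the sagging pin. I'll push again while moving the fingers up, so that friction lifts and levels the head.

```bash
python3 - <<'E'
from h import *
plan([((0.7,95,140),.1,6,-1),((0.7,95,60),.1,3,-1)],"fx")
E
```

```text
9 rows
[[0,4.47,0.5,0,0,0,-1],[0.01,4.46,0.5,0,0,0,-1],[0,4.47,0.5,0,0,-0.001,-1],[0,4.46,0.5,0,0,0,-1],[0,4.47,0.5,0,0,0,-1],[0,4.46,0.51,0,0,0,-1],[0,0,2.67,0,0,0,-1],[0,0,2.66,0,0,0,-1],[0,0,2.67,0,0,0,-1]]
```

>>> jog_arm(
  series=[
    [0,4.47,0.5,0,0,0,-1],
    [0.01,4.46,0.5,0,0,0,-1],
    [0,4.47,0.5,0,0,-0.001,-1],
    [0,4.46,0.5,0,0,0,-1],
    [0,4.47,0.5,0,0,0,-1],
    [0,4.46,0.51,0,0,0,-1],
    [0,0,2.67,0,0,0,-1],
    [0,0,2.66,0,0,0,-1],
    [0,0,2.67,0,0,0,-1],
    [0,0,0,0,0,0,-1],
    [0,0.5,0,0,0,0,-1],
    [0,0.5,0,0,0,0,-1],
    [0,0,0,0,0,0,-1],
  ],
)

```text
t: 35.5
ee_pos: [523.8, -113.5, 61.2]
orientation: [[0.995, 0.101, 0.002], [0.101, -0.995, -0.001], [0.002, 0.001, -1.0]]
wrist_force: [0.4, 0.2, -0.6]
finger_gap: 0.008
```

```bash
python3 - <<'E'
from h import *
st()
E
```

```text
t 35.50 p [ 523.8 -113.5   61.2] fx [ 1.9 85.6 61.2] psi 0.101 F [ 0.4  0.2 -0.6] gap 0.008 q [-0.37  0.29  1.77 -0.    1.08  1.09]
```

>>> jog_arm(
  series=[
    [0,0.3,0,0,0,0,-1],
    [0,0.3,0,0,0,0,-1],
    [0,0.2,-0.3,0,0,0,-1],
    [0,0.1,-0.4,0,0,0,-1],
    [0,0.1,-0.4,0,0,0,-1],
  ],
)

```text
t: 36.12
ee_pos: [523.8, -122.6, 71.2]
orientation: [[0.995, 0.102, -0.0], [0.102, -0.995, -0.0], [-0.0, 0.0, -1.0]]
wrist_force: [-0.8, 0.2, -0.3]
finger_gap: 0.005
```

```bash
python3 - <<'E'
from h import *
st()
s=grab("side",26);crop(s,230,200,310,260,9,"s26.png")
P=cloud(s)
for r in range(222,246): print(r,[np.round(tofx(P[r,c])).tolist() for c in(255,262,266,276)])
E
```

```text
t 36.12 p [ 523.8 -122.6   71.2] fx [ 0.9 76.5 71.2] psi 0.102 F [-0.8  0.2 -0.3] gap 0.005 q [-0.39  0.28  1.75 -0.    1.11  1.08]
222 [[-9.0, 247.0, -1.0], [-1.0, 62.0, 88.0], [9.0, 55.0, 91.0], [57.0, 236.0, 1.0]]
223 [[-9.0, 242.0, -2.0], [-1.0, 56.0, 88.0], [9.0, 47.0, 91.0], [56.0, 232.0, -1.0]]
224 [[-10.0, 230.0, 0.0], [-2.0, 45.0, 90.0], [9.0, 47.0, 88.0], [55.0, 225.0, -1.0]]
225 [[-10.0, 224.0, -0.0], [-3.0, 43.0, 88.0], [8.0, 39.0, 89.0], [54.0, 216.0, 0.0]]
226 [[-11.0, 219.0, -1.0], [-3.0, 34.0, 90.0], [7.0, 32.0, 90.0], [54.0, 212.0, -1.0]]
227 [[-21.0, 54.0, 77.0], [-4.0, 29.0, 89.0], [5.0, 10.0, 98.0], [52.0, 200.0, 1.0]]
228 [[-21.0, 50.0, 77.0], [-5.0, 8.0, 97.0], [5.0, 8.0, 96.0], [52.0, 197.0, -1.0]]
229 [[-21.0, 54.0, 72.0], [-6.0, 1.0, 97.0], [4.0, -0.0, 97.0], [51.0, 189.0, -0.0]]
230 [[-13.0, 189.0, 1.0], [-6.0, -6.0, 98.0], [4.0, -4.0, 97.0], [51.0, 185.0, -1.0]]
231 [[-13.0, 187.0, -2.0], [-7.0, -11.0, 98.0], [3.0, -12.0, 98.0], [50.0, 176.0, 0.0]]
232 [[-14.0, 177.0, -0.0], [-7.0, -11.0, 95.0], [3.0, -10.0, 94.0], [49.0, 169.0, 0.0]]
233 [[-14.0, 172.0, -1
[... 425 characters left out ...]
0, -6.0, 76.0], [-7.0, -13.0, 79.0], [3.0, -16.0, 80.0], [29.0, -12.0, 76.0]]
239 [[-25.0, -10.0, 76.0], [-7.0, -8.0, 73.0], [2.0, -22.0, 80.0], [28.0, -19.0, 77.0]]
240 [[-26.0, -17.0, 76.0], [-7.0, -14.0, 74.0], [2.0, -29.0, 81.0], [27.0, -27.0, 78.0]]
241 [[-26.0, -25.0, 78.0], [-7.0, -12.0, 69.0], [1.0, -32.0, 80.0], [27.0, -30.0, 77.0]]
242 [[-26.0, -31.0, 78.0], [-7.0, -12.0, 67.0], [1.0, -35.0, 78.0], [26.0, -36.0, 77.0]]
243 [[-27.0, -34.0, 77.0], [-8.0, -16.0, 66.0], [1.0, -36.0, 76.0], [25.0, -42.0, 78.0]]
244 [[-27.0, -42.0, 79.0], [-8.0, -14.0, 62.0], [1.0, -37.0, 74.0], [25.0, -42.0, 75.0]]
245 [[-27.0, -45.0, 77.0], [-8.0, -15.0, 59.0], [-0.0, -46.0, 76.0], [25.0, -48.0, 76.0]]
```

The head is lifted level and has slid further in. I'll continue to the stop.

>>> jog_arm(
  series=[
    [0,0.15,-0.05,0,0,0,-1],
    [0,0.15,-0.05,0,0,0,-1],
    [0,0.15,0,0,0,0,-1],
    [0,0,0,0,0,0,-1],
  ],
)

```text
t: 36.67
ee_pos: [524.0, -122.7, 71.5]
orientation: [[0.995, 0.101, -0.001], [0.101, -0.995, 0.008], [0.0, -0.008, -1.0]]
wrist_force: [1.3, 12.0, 1.6]
finger_gap: 0.003
```

```bash
python3 - <<'E'
from h import *
st()
s=grab("side",27);crop(s,230,200,310,260,9,"s27.png")
P=cloud(s)
for r in range(241,249): print(r,[np.round(tofx(P[r,c])).tolist() for c in(255,262,266,276)])
E
```

```text
t 36.67 p [ 524.  -122.7   71.5] fx [ 1.1 76.4 71.5] psi 0.101 F [ 1.3 12.   1.6] gap 0.003 q [-0.4   0.28  1.75  0.01  1.11  1.07]
241 [[-26.0, -23.0, 76.0], [-7.0, -12.0, 69.0], [1.0, -33.0, 80.0], [27.0, -28.0, 76.0]]
242 [[-26.0, -27.0, 76.0], [-7.0, -12.0, 66.0], [1.0, -34.0, 78.0], [26.0, -35.0, 77.0]]
243 [[-27.0, -35.0, 77.0], [-7.0, -13.0, 64.0], [1.0, -39.0, 78.0], [26.0, -38.0, 76.0]]
244 [[-27.0, -40.0, 77.0], [-7.0, -9.0, 59.0], [0.0, -40.0, 75.0], [25.0, -44.0, 76.0]]
245 [[-27.0, -44.0, 76.0], [-8.0, -13.0, 58.0], [-0.0, -49.0, 78.0], [25.0, -50.0, 77.0]]
246 [[-28.0, -50.0, 77.0], [-11.0, -52.0, 77.0], [-0.0, -51.0, 76.0], [25.0, -51.0, 74.0]]
247 [[-26.0, -20.0, 57.0], [-10.0, -50.0, 73.0], [-0.0, -48.0, 72.0], [nan, nan, nan]]
248 [[-26.0, -19.0, 54.0], [-8.0, -17.0, 52.0], [2.0, -19.0, 52.0], [28.0, -23.0, 53.0]]
```

View pics/s27.png

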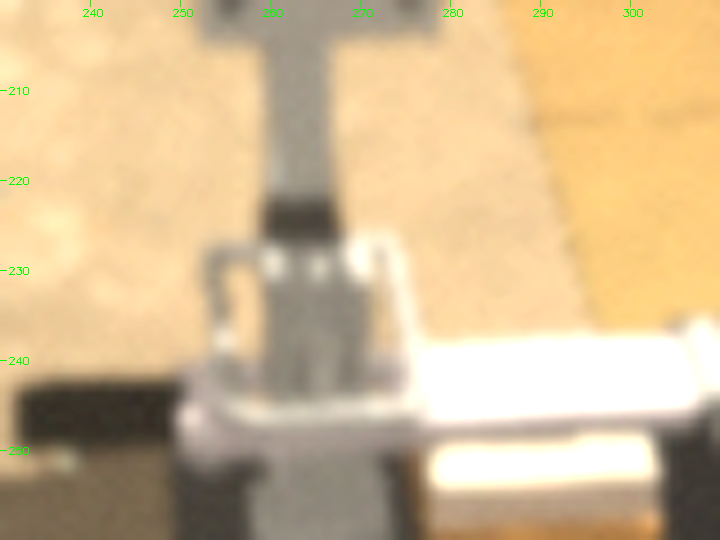

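Hard stop at 12 N, with the tip at -40, the wire at about -50 and the pin level: it is home. I'll retreat and check.

>>> jog_arm(
  series=[
    [0,-0.3,0,0,0,0,-1],
    [0,-2,0,0,0,0,-1],
    [0,-3,0,0,0,0,-1],
    [0,-4,-4,0,0,0,-1],
    [0,-6,-5,0,0,0,-1],
    [0,-6,-1,0,0,0,-1],
    [0,-6,0,0,0,0,-1],
    [0,0,0,0,0,0,-1],
    [0,0,0,0,0,0,-1],
  ],
)

```text
t: 37.85
ee_pos: [497.4, 132.6, 161.8]
orientation: [[0.995, 0.103, -0.0], [0.103, -0.995, -0.001], [-0.0, 0.001, -1.0]]
wrist_force: [0.3, 1.0, 0.3]
finger_gap: 0.006
```

```bash
python3 - <<'E'
from h import *
st()
s=grab("side",28); crop(s,230,200,310,260,9,"s28.png")
t=grab("top",28); crop(t,290,195,350,265,9,"t28.png")
P=cloud(s);T=cloud(t)
for r in range(222,248): print(r,[np.round(tofx(P[r,c])).tolist() for c in(255,262,266,276)])
print(t["pixels"][235,306:345].sum(1).tolist())
print([np.round(tofx(T[r,236-0] if 0 else T[235,r])[1:]).tolist() for r in range(306,344)])
E
```

```text
t 37.85 p [497.4 132.6 161.8] fx [  0.4 333.1 161.8] psi 0.103 F [0.3 1.  0.3] gap 0.006 q [ 0.09  0.12  1.74 -0.    1.29  1.56]
222 [[-9.0, 242.0, 2.0], [13.0, 241.0, 1.0], [26.0, 246.0, -2.0], [57.0, 238.0, -0.0]]
223 [[-9.0, 239.0, -1.0], [13.0, 238.0, -1.0], [10.0, 65.0, 83.0], [56.0, 231.0, -0.0]]
224 [[-10.0, 238.0, -3.0], [-2.0, 56.0, 85.0], [9.0, 52.0, 86.0], [55.0, 225.0, -1.0]]
225 [[-11.0, 222.0, 1.0], [-2.0, 49.0, 85.0], [8.0, 42.0, 88.0], [54.0, 217.0, -0.0]]
226 [[-11.0, 218.0, -0.0], [-3.0, 43.0, 85.0], [8.0, 39.0, 87.0], [53.0, 208.0, 1.0]]
227 [[-11.0, 210.0, 0.0], [-3.0, 36.0, 86.0], [5.0, 12.0, 97.0], [53.0, 204.0, -0.0]]
228 [[-20.0, 60.0, 72.0], [-5.0, 8.0, 97.0], [5.0, 7.0, 97.0], [52.0, 198.0, -1.0]]
229 [[-21.0, 48.0, 75.0], [-6.0, 1.0, 97.0], [4.0, 0.0, 97.0], [52.0, 191.0, -1.0]]
230 [[-21.0, 54.0, 69.0], [-6.0, -4.0, 97.0], [4.0, -3.0, 96.0], [51.0, 186.0, -2.0]]
231 [[-13.0, 184.0, -0.0], [-7.0, -16.0, 100.0], [3.0, -10.0, 97.0], [50.0, 177.0, -1.0]]
232 [[-14.0, 176.0, 0.0], [-7.0, -16.0, 98.0], [3.0, -16.0, 97.0], [49.0, 168.0, 1.0]]
233 [[-14.0, 167.0, 
[... 1339 characters left out ...]
23, 211, 226, 221, 223, 219, 211, 209, 225, 217, 223, 326, 447, 484, 495, 480, 482, 483, 484, 491, 503, 506, 506, 450, 411, 406, 325, 298, 363, 423, 376, 350]
[[68.0, -1.0], [64.0, -1.0], [61.0, -1.0], [64.0, 83.0], [61.0, 84.0], [58.0, 85.0], [55.0, 87.0], [51.0, 84.0], [48.0, 85.0], [45.0, 87.0], [42.0, 88.0], [38.0, 88.0], [35.0, 92.0], [32.0, 90.0], [28.0, 82.0], [25.0, 89.0], [22.0, 88.0], [18.0, 83.0], [16.0, 93.0], [12.0, 93.0], [10.0, 96.0], [7.0, 98.0], [3.0, 100.0], [-0.0, 97.0], [-4.0, 96.0], [-7.0, 98.0], [-12.0, 85.0], [-16.0, 81.0], [-19.0, 83.0], [-22.0, 86.0], [-25.0, 86.0], [-28.0, 85.0], [-32.0, 85.0], [-50.0, -4.0], [-52.0, 3.0], [-43.0, 80.0], [-46.0, 80.0], [-63.0, 2.0]]
```

View pics/s28.png

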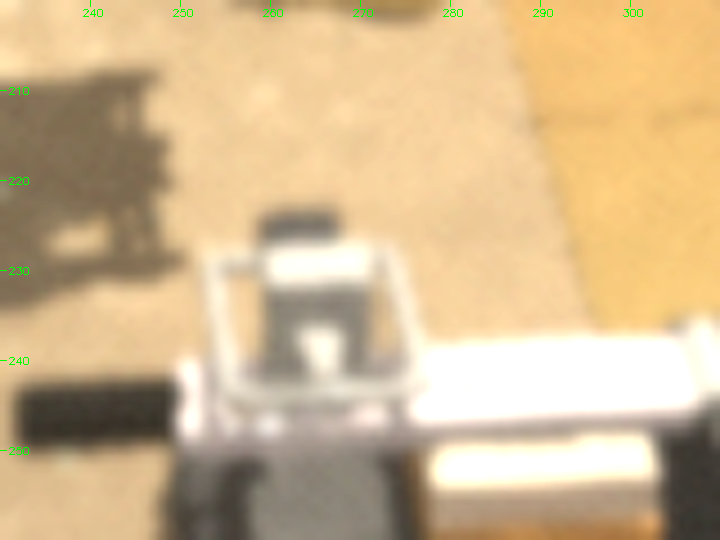

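View pics/t28.png

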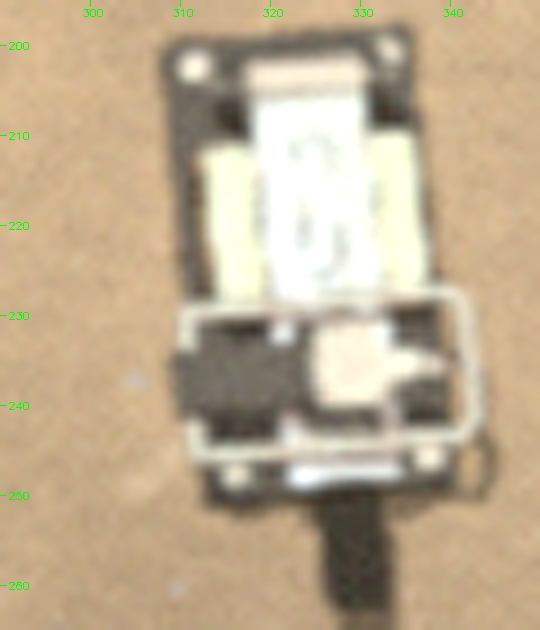

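The top view now shows the head touching the shaft and the bail flat beyond the tip, with both pin and bail pitched about 0.10 rad. The bar is down and the arm is clear, so I'll hand in.

```bash
python3 - <<'E'
from rig import job
print(job.hand_in())
E
```

```text
the job is handed in; nothing more can be done
None
```

The job is handed in at about 38 s of the 72 s allowed. The bar is down over the shaft, the pin is home through the hole, and the bail is swung over and down beyond the tip.

**What I did:**
- **Bar:** I swung it down onto the mould with shut fingers.
- **Pin:** I lifted it from the rack by its tip, set it on the bench, took it again by the head and pushed it through the hole to a firm stop.
- **Bail:** I gripped the cross wire, carried it over the shaft and pressed it down.

**Last checks:**
- **Bar:** level, top about 57 mm above the bench, with the shaft through its slot.
- **Pin:** no shank shows between head and shaft in the top view. The pin stopped hard at 12 N on the final push with its tip 40 mm past the hole's centre. After I let go it sagged about 0.1 rad, as the task describes.
- **Bail:** the cross wire lies about 49 mm past the hole's centre. It slopes with the pin to within roughly 0.03 rad, so it reads as on its stop.
- **Arm:** clear of everything. I disturbed none of the other things, but did not take a separate last picture of them.

**What went wrong on the way:**
- **Bar press:** the wrist force was 78 N at the end of the press, below the 120 N limit but more than needed. The fingers did the pressing, not the arm or gripper body.
- **First bail press:** the fingers slipped off the wire and drew the pin out about 6 mm.
- **Pushing the pin back:** the first push (up to 19 N) jammed about 4 mm short. A second push, lifting the head level, seated it.
- **Final seating reading:** camera depth is only good to about 2 mm, so with the sag a gap of about 1 mm at the top of the shoulder can't be ruled out.

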